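# Weigh out palm-sugar discs from the ash rack

### The job

Fold the flap at the end of the ash sugar rack all the way down, then with a light fingertip on top (they crack if pressed hard) slide the palm-sugar discs out of the lane into the scale pan one at a time, letting the red pointer settle after each. Stop at the first disc that brings the pointer to the green marker or past it, and leave the rest of the discs in the rack. Do not lean on the pan, leave the marker as it is set, and leave the garlic keeper, grater and bowl where they stand.

Things in the scene. Friction and masses are not known exactly. Their poses are not given: they have to be found in the camera images.
- rack: ash sugar rack, fixed: an open-topped level lane 50 mm wide and 296 mm long between walls 8 mm thick that stand 18 mm above the lane floor, closed at the back, on two trestle legs; lane floor 122 mm above the counter. Five discs lie in one row along the lane, 0 to 10 mm apart; bare floor between flap and front disc. Origin: on the counter below the middle of the lip.
- rack_mouth (a point): middle of the lane's front lip, at the height of the lane floor. y axis: along the lane, outwards over the scale pan; x: across the lane; z: up. The front disc's centre lies about 75 mm behind this point. Discs slide easily on the waxed floor (friction about 0.3).
- flap (a joint): end flap of the rack, ash, 48 mm wide, 20 mm high, 6 mm thick, hinged along the lip of the lane floor on brass-look hinges. 0 = upright, closed; grows as its top swings outwards and down over the pan; 2.2 rad = fully down, a short chute sloping 36 degrees down from the lip. Moves very lightly and falls the rest of the way once pushed about 0.2 rad outwards.
- flap_top (a point): middle of the flap's top edge (20 mm above the lane floor when the flap is upright).
- pan_in (a point): centre of the inner floor of the scale's round steel pan: 120 mm across at the floor, 160 mm at the rim, 21 mm deep. It stands about 50 mm above the counter, on a spring, and sinks up to 12 mm under load: do not lean on it. The rack's lip reaches over the pan, about 62 mm short of the pan's centre.
- pointer (a joint): red pointer on the scale's sloping white dial (dial 120 mm across, at the far, +x, side of the scale). 0 = empty pan; 0.02356 rad per gram, clockwise; 4.71 rad = 200 g. One disc moves it about 0.7 rad; it settles within about half a second.
- marker (a joint): green set marker on the rim of the dial: the pointer value that has to be reached, same zero and scale as the pointer. Already set; leave it.
- pointer_tip (a point): tip of the red pointer, 46 mm from the dial's centre.
- marker_tip (a point): inner tip of the green marker, 46 mm from the dial's centre. Its x axis points outwards from the dial's centre, its y axis anticlockwise.
- disc0: one hand-poured palm-sugar disc, brown, about 30 g, lying flat. Hard and brittle: a press grows 10 to 20 N per mm; it cracks above 30 N or if struck, so touch down below 10 mm/s. All came from the same ladle, so flatter ones are wider: 39 to 46 mm across, 12 to 17 mm thick; which is which is not known. Origin: centre of its UNDERSIDE (height of its top: not measured, find it by touch).
- disc1: one hand-poured palm-sugar disc, brown, about 30 g, lying flat. Hard and brittle: a press grows 10 to 20 N per mm; it cracks above 30 N or if struck, so touch down below 10 mm/s. All came from the same ladle, so flatter ones are wider: 39 to 46 mm across, 12 to 17 mm thick; which is which is not known. Origin: centre of its UNDERSIDE (height of its top: not measured, find it by touch).
- disc2: one hand-poured palm-sugar disc, brown, about 30 g, lying flat. Hard and brittle: a press grows 10 to 20 N per mm; it cracks above 30 N or if struck, so touch down below 10 mm/s. All came from the same ladle, so flatter ones are wider: 39 to 46 mm across, 12 to 17 mm thick; which is which is not known. Origin: centre of its UNDERSIDE (height of its top: not measured, find it by touch).
- disc3: one hand-poured palm-sugar disc, brown, about 30 g, lying flat. Hard and brittle: a press grows 10 to 20 N per mm; it cracks above 30 N or if struck, so touch down below 10 mm/s. All came from the same ladle, so flatter ones are wider: 39 to 46 mm across, 12 to 17 mm thick; which is which is not known. Origin: centre of its UNDERSIDE (height of its top: not measured, find it by touch).
- disc4: one hand-poured palm-sugar disc, brown, about 30 g, lying flat. Hard and brittle: a press grows 10 to 20 N per mm; it cracks above 30 N or if struck, so touch down below 10 mm/s. All came from the same ladle, so flatter ones are wider: 39 to 46 mm across, 12 to 17 mm thick; which is which is not known. Origin: centre of its UNDERSIDE (height of its top: not measured, find it by touch).
- keeper: white ceramic garlic keeper with lid, 108 mm wide, 128 mm tall, loose. Bystander. Origin: centre of its underside.
- grater: plastic rasp grater lying flat, about 265 mm long, 36 mm wide, 20 mm high, green handle, loose. Bystander. Origin: on its underside, near mid-length.
- bowl: small steel bowl, 110 mm across, 45 mm high, loose, empty. Bystander. Origin: centre of its underside.
Mind the look-alikes: they are no part of the job. Leave any purple look-alike of the disc2 alone. What is shaped like the disc3 but turquoise is not meant.

How it is judged (in metres and radians):
On the way, in this order (a step that is already met when the one before it is completed fails the run):
1. the flap is fully down (value of joint flap above 2 rad), for 0.1 s.
2. one disc alone weighs on the pan (pointer settled at 25 to 36 g) (value of joint pointer between 0.589049 and 0.84823 rad), for 0.3 s.
3. two discs weigh on the pan (pointer settled at 52 to 68 g) (value of joint pointer between 1.22522 and 1.60221 rad), for 0.3 s.
At the end, for the whole second after the job is handed in: The pointer stands at the marker or past it by less than one disc (from 2 g short to 33.5 g over), the flap is down, every disc lies at rest either in the pan or still in the rack's lane (its centre behind the lip) (y of pointer_tip in the frame of marker_tip between -0.0326544 and 0.0021669 m and x of pointer_tip in the frame of marker_tip above -0.046 m and value of joint flap above 1.9 rad and not (linear speed of any of disc0, disc1, disc2, disc3, disc4 above 0.02 m/s) and ((horizontal distance between disc0 and pan_in below 0.078 m and z of disc0 in the frame of pan_in between -0.006 and 0.06 m) or (y of disc0 in the frame of rack_mouth below 0 m and z of disc0 in the frame of rack_mouth between -0.004 and 0.012 m)) and ((horizontal distance between disc1 and pan_in below 0.078 m and z of disc1 in the frame of pan_in between -0.006 and 0.06 m) or (y of disc1 in the frame of rack_mouth below 0 m and z of disc1 in the frame of rack_mouth between -0.004 and 0.012 m)) and ((horizontal distance between disc2 and pan_in below 0.078 m and z of disc2 in the frame of pan_in between -0.006 and 0.06 m) or (y of disc2 in the frame of rack_mouth below 0 m and z of disc2 in the frame of rack_mouth between -0.004 and 0.012 m)) and ((horizontal distance between disc3 and pan_in below 0.078 m and z of disc3 in the frame of pan_in between -0.006 and 0.06 m) or (y of disc3 in the frame of rack_mouth below 0 m and z of disc3 in the frame of rack_mouth between -0.004 and 0.012 m)) and ((horizontal distance between disc4 and pan_in below 0.078 m and z of disc4 in the frame of pan_in between -0.006 and 0.06 m) or (y of disc4 in the frame of rack_mouth below 0 m and z of disc4 in the frame of rack_mouth between -0.004 and 0.012 m))); the robot touches nothing.
It fails at once if a sugar disc is pressed by the fingers with more than 30 N (it cracks) (contact force between the fingers and disc0 above 30 N or contact force between the fingers and disc1 above 30 N or contact force between the fingers and disc2 above 30 N or contact force between the fingers and disc3 above 30 N or contact force between the fingers and disc4 above 30 N).
It fails at once if the robot leans on the pan (more than 5 N) (contact force between the arm and pan above 5 N).
It fails at once if the green marker is shifted by more than 5 mm (distance of marker_tip from where it was at the start of the episode above 0.005 m).
It fails at once if the garlic keeper, grater or bowl is moved by more than 20 mm (distance of any of keeper, grater, bowl from where it was at the start of the episode above 0.02 m).
It also fails if it takes over 72 s, if anything falls off the work surface, if the arm or the gripper's body presses on something with over 40 N, if the wrist force passes 120 N, or if a joint passes its speed limit or range.

### The arm

A 6-joint arm with a two-finger parallel gripper is mounted at the origin on the work surface. World frame = base frame: x ahead of the robot, y to its left, z up, the work surface at z = 0. Lengths are in mm, angles in rad, forces in N, time in s.
With the tool pointing down it reaches from about 300 to 775 mm from the base axis. Payload 14.6 kg.
Tool frame: the origin (TCP) lies midway between the tips of the shut fingers; the grasp point (between the pads) lies 19 mm behind it; z points along the fingers, y is the direction in which the jaws open and shut (so a half turn about z gives the same grasp; the last joint's range is limited). The gripper opens to 94 mm and grips with 3 to 60 N. Pads are 16 mm wide; open, the fingers measure 119 mm over their backs; the gripper's body (75 mm by 177 mm) begins 78 mm behind the grasp point.
Start: joints at [1.193, 0.3, 1.521, -0, 1.321, -0.067], TCP at [168.198, 523.64, 205.446] pointing down, gripper open.
Joint ranges: [-3.03, 3.03], [-0.79, 2.21], [0.23, 2.52], [-1.04, 4.18], [0, 3.07], [-2.55, 2.55]. Speed limits (rad/s): [2.22, 2.22, 2.57, 3.14, 3.14, 3.14].

### API

Orientations are given as [roll, pitch, yaw] about the fixed x, y, z axes, in that order (R = Rz(yaw) Ry(pitch) Rx(roll)).
In Python, from cell import manip gives the robot as it stands.
- The arm moves only by the tool play_rows, never from a script. Its argument "commands" is a list of rows, each an object of numbers: "x", "y", "z": the shift along the tool's x, y, z in m; "wx", "wy", "wz": the turn, a rotation vector about the tool's x, y, z in degrees; "grip": the opening, from 0 (shut) to 1 (fully open). In form: [{"x": .., "y": .., "z": .., "wx": .., "wy": .., "wz": .., "grip": ..}, ...]. A call has 1 to 20 rows; each row shifts and turns the commanded pose from where the row before left it, along the tool's axes as they then stand; what a row does not reach is not made up. A row lasts 1/8 s, in which the tool goes at most 62.5 mm and 10.7 degrees, less where a joint would pass 70% of its speed; a pose out of reach is approached as far as the arm can. A call is refused whole if a number of a shift passes 0.0625 or a number of a turn 10.7, either way. A call with a gripper value outside its range is refused whole. The fingers move at their own pace and stop on an object; "squeeze" is the grip in N (left out, the last holds). Time passes only in rows, so rows that do not move let the fingers close. It gives the time, the measured TCP pose, the force and the opening at its end, in the units of the state.
- manip.read_state(): the state, without advancing time (a new reading comes with each control period).
- manip.camera(name): name is "side" or "top"; returns (picture, depth): 420x560x3 uint8, red, green, blue; 420x560 float32, mm along the optical axis (not along the pixel's ray), 0 where there is no reading.
- manip.camera_info(name): a dict with "intrinsics" (3x3 intrinsics, pixels), "k1" (the pictures are not rectified: a ray, as slopes to the right and down, at radius r is drawn at 1 + k1 r^2 times it, then the intrinsics apply), "camera_from_world" (4x4, takes a point from world to camera coordinates). Camera axes: x right, y up, looking along -z (the intrinsics and any distortion apply to the point x, -y, -z); pixel columns grow to the right and rows downward; lengths in mm; the calibration is good to about 2 mm. A picture is of the moment at which its call begins. camera_info takes no time and is no camera call.
- manip.sign_off(): hands the job in, once; it reports no verdict.
The state is a dict: "clock": time; "joints": joint angles; "qd": joint speeds; "effort": joint torques, N m; "eef_pos": TCP position; "eef_rot": TCP orientation; "wrist_force": force on the tool from outside, world axes, zero at the start; "moment": the same for the moment, N m; "finger_gap": finger opening in mm.
Only numpy, scipy, OpenCV 4.12 (cv2) and the standard library are available. Lean on these libraries where they do the work, as an engineer would, in place of code of your own. Each camera call takes 0.05 s, during which the arm holds its last target.

## Working session

There is one attempt and no reset: what is moved stays moved. The work goes in short steps, Python scripts to look and compute and a tool call to move; the robot and the scene stay as the last step left them, time stands still between calls to the robot, and variables do not carry over. Pictures are saved under pics/ and viewed, and the job is handed in when it is done.

Besides the shell and the picture viewer there is one more tool, called after "Request:" as name(argument=value, ...) on one line, values as JSON. play_rows: Moves the arm, as the interface text tells. Its arguments: {"type":"object","properties":{"commands":{"type":"array"},"squeeze":{"type":"number"}},"required":["commands"]}

```bash
ls; mkdir -p pics; python3 - <<'E'
from cell import manip
import cv2,numpy as np
print(manip.read_state())
for n in("side","top"):
    p,d=manip.camera(n); np.save(f"pics/{n}0.npy",d); cv2.imwrite(f"pics/{n}0.png",p[:,:,::-1])
    print(n,manip.camera_info(n))
E
```

```text
pics
{'clock': 0.0, 'joints': array([ 1.19340776e+00,  3.00461621e-01,  1.52158038e+00, -1.45908410e-05,
        1.32070155e+00, -6.65866354e-02]), 'qd': array([-0.00021901,  0.00102048, -0.00087454, -0.00133573, -0.00102673,
       -0.00024949]), 'effort': array([ 5.43309987e-03, -5.31813169e+01, -3.52746499e+01,  7.11041735e-02,
        2.42605212e-02, -7.72199337e-05]), 'eef_pos': array([168.10440594, 523.40351842, 204.89182944]), 'eef_rot': array([-3.14044337e+00, -6.24762110e-05,  2.83079430e+00]), 'wrist_force': array([-0.05916665, -0.2585291 , -0.05756178]), 'moment': array([-0.01568253,  0.02460203, -0.00195721]), 'finger_gap': 93.87481025762204}
side {'intrinsics': array([[480.41989891,   0.        , 282.5739683 ],
       [  0.        , 480.41989891, 206.8560179 ],
       [  0.        ,   0.        ,   1.        ]]), 'k1': -0.10313405989645555, 'camera_from_world': array([[ 7.23049526e-01, -6.90628229e-01, -1.52326179e-02,
        -4.19627689e+02],
       [ 5.32963293e-01,  5.43682921e-01,  6.48350992e-01,
        -4.05939313e+02],
       [-4.39487784e-01, -4.76908304e-01,  7.61189174e-01,
        -1.00591211e+03],
       [ 0.00000000e+00,  0.00000000e+00,  0.00000000e+00,
         1.00000000e+00]])}
top {'intrinsics': array([[511.9349204 ,   0.        , 282.60560667],
       [  0.        , 511.9349204 , 200.80049115],
       [  0.        ,   0.        ,   1.        ]]), 'k1': -0.06917035382053226, 'camera_from_world': array([[-1.04839903e-02, -9.99708998e-01, -2.17256595e-02,
         2.39306789e+01],
       [ 9.96589332e-01, -1.22248301e-02,  8.16104008e-02,
        -6.04808831e+02],
       [-8.18522446e-02, -2.07959578e-02,  9.96427488e-01,
        -1.38399065e+03],
       [ 0.00000000e+00,  0.00000000e+00,  0.00000000e+00,
         1.00000000e+00]])}
```

View pics/side0.png

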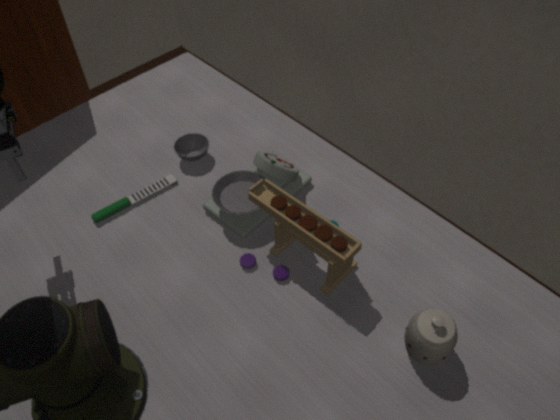

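View pics/top0.png

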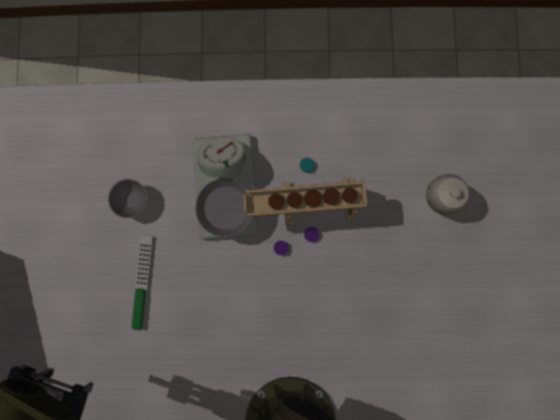

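The top view shows the rack from (247,200) to (366,195) with five brown discs in its lane at columns 277–350. The pan is at (224,208) and the dial at (220,155). The purple discs at (281,248) and (312,234) and the turquoise one at (307,165) lie on the counter and are look-alikes. Next I'll measure these and check enlarged crops.

```bash
cat > h.py <<'E'
import numpy as np,cv2
from cell import manip
def K(n):
    i=manip.camera_info(n); return i["intrinsics"],i["k1"],i["camera_from_world"]
def ray(n,u,v):
    k,k1,T=K(n); p=cv2.undistortPoints(np.array([[[u,v]]],float),k,np.array([k1,0,0,0,0.]))[0,0]
    return np.array([p[0],-p[1],-1.]),T
def pt(n,u,v,d):
    r,T=ray(n,u,v); c=r*d; return T[:3,:3].T@(c-T[:3,3])
def atz(n,u,v,z):
    r,T=ray(n,u,v); R=T[:3,:3]; o=-R.T@T[:3,3]; w=R.T@r; return o+w*(z-o[2])/w[2]
def proj(n,X):
    k,k1,T=K(n); c=T[:3,:3]@np.array(X,float)+T[:3,3]; a=np.array([c[0],-c[1]])/-c[2]; a=a*(1+k1*a@a); return k[:2,:2]@a+k[:2,2]
def cloud(n,D):
    h,w=D.shape;v,u=np.mgrid[:h,:w]; k,k1,T=K(n)
    p=cv2.undistortPoints(np.stack([u,v],-1).reshape(-1,1,2).astype(float),k,np.array([k1,0,0,0,0.]))[:,0]
    c=np.stack([p[:,0],-p[:,1],-np.ones(len(p))],1)*D.reshape(-1,1)
    return ((c-T[:3,3])@T[:3,:3]).reshape(h,w,3)
E
python3 - <<'E'
from h import *
p=cv2.imread("pics/top0.png");s=cv2.imread("pics/side0.png")
b=lambda i:np.clip(i.astype(float)*1.6,0,255).astype(np.uint8)
cv2.imwrite("pics/tc0.png",cv2.resize(b(p[120:250,185:385]),None,fx=4,fy=4,interpolation=cv2.INTER_CUBIC))
cv2.imwrite("pics/sc0.png",cv2.resize(b(s[140:290,195:375]),None,fx=4,fy=4,interpolation=cv2.INTER_CUBIC))
D=np.load("pics/top0.npy");C=cloud("top",D)
hsv=cv2.cvtColor(p,cv2.COLOR_BGR2HSV)
m=((hsv[...,0]<12)&(hsv[...,1]>140)&(hsv[...,2]>25)).astype(np.uint8); m[:185]=0;m[215:]=0;m[:,:262]=0;m[:,362:]=0
n,l,st,ce=cv2.connectedComponentsWithStats(m)
for i in range(1,n):
    if st[i,4]>30: print(ce[i],st[i],np.median(C[l==i],0),np.percentile(C[l==i][:,2],[10,50,90]), atz("top",*ce[i],136))
R=C[180:222,240:372].reshape(-1,3)
W=R[(R[:,2]>134)&(R[:,2]<146)]
print(len(W))
for r in range(180,222,1):
    q=C[r,240:372]; print(r,np.round(q[[0,6,8,20,60,100,124],2]))
P=C[170:250,185:245].reshape(-1,3);print(np.histogram(P[:,2],bins=range(0,120,5)))
E
```

```text
[331.02162162 196.04324324] [323 189  16  15 185] [ 606.7162516  -108.03941261  133.88886798] [130.6016196  133.88886798 137.12833812] [ 606.50722553 -108.04742612  136.        ]
[349.37762238 194.86713287] [343 188  14  14 143] [ 608.50750672 -154.00234291  137.00462072] [133.81566928 137.00462072 140.83005974] [ 608.92520399 -154.57528813  136.        ]
[312.59512195 197.85365854] [305 190  16  17 205] [602.39372857 -62.16007793 132.94736943] [129.08280711 132.94736943 136.38434269] [602.47983505 -61.32727372 136.        ]
[294.23026316 199.36184211] [288 193  14  14 152] [599.90909253 -14.26877664 136.38361368] [133.38322545 136.38361368 139.54535047] [599.21861236 -14.7678596  136.        ]
[275.95031056 200.86335404] [269 194  15  15 161] [595.70046329  31.55546981 135.27243422] [131.38575799 135.27243422 139.09920479] [595.96952467  31.61050615 136.        ]
1481
180 [ 2.000e+01  2.300e+01  2.800e+01 -2.000e+00  1.429e+03 -2.000e+00
  1.000e+00]
181 [ 26.  25.  25.  -4.  -3.  -1. 136.]
182 [ 70.  22.  26.   1.   1. 137. 134.]
183 [ 71.  28.  22.  -3.   4. 139. 142.]
184 [ 61.  
[... 1079 characters left out ...]
 139.   2.  -2.]
211 [ 53. 138. 119. 118. 134.  -3.  -2.]
212 [  48.  139.  119.  135.   -0.    0. 1429.]
213 [ 45.  46. 138. 140.  -2.  -5.  -2.]
214 [ 50.  49. 136. 141.  -5.   7.  -3.]
215 [ 49.  50. 137.  -3.  -2.  -3.  -4.]
216 [49. 55. 58.  1. -2. -3. -5.]
217 [50. 55. 64. -2. -7.  2. -3.]
218 [48. 58. 61.  1.  2. -3.  0.]
219 [46. 54. 61. -7.  5. -3. -7.]
220 [45. 59. 60. -2.  1. -0. -3.]
221 [51. 63. 65.  6.  1.  1. -1.]
(array([566,  39,   8,  82, 321, 188,   7,   6, 114, 845, 666, 232, 252,
       226, 110,   7,  12,  28,  49,  38,  40,  19,   2]), array([  0,   5,  10,  15,  20,  25,  30,  35,  40,  45,  50,  55,  60,
        65,  70,  75,  80,  85,  90,  95, 100, 105, 110, 115]))
```

View pics/tc0.png

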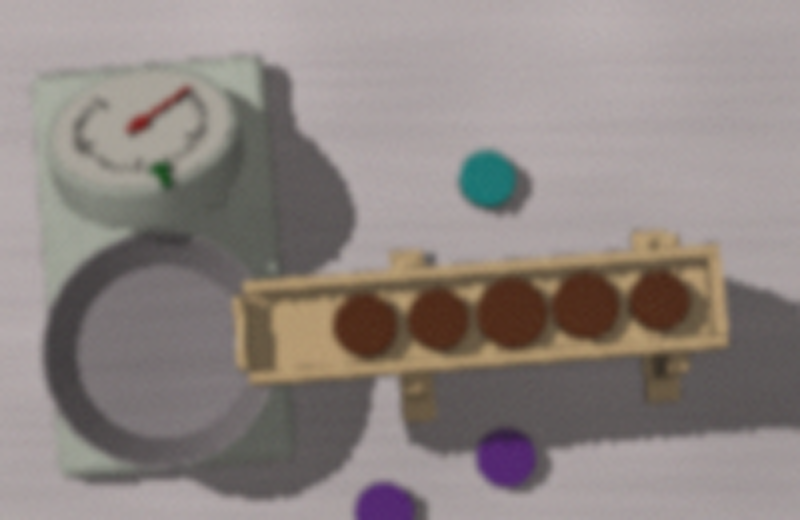

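View pics/sc0.png

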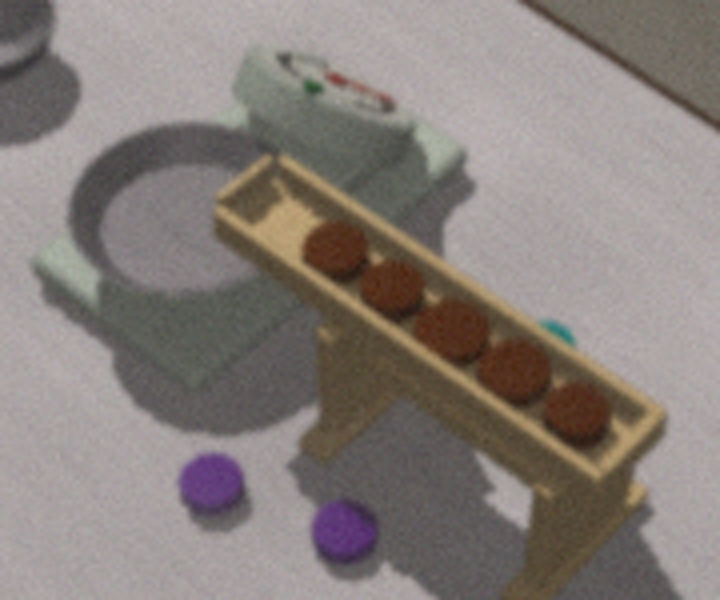

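```bash
python3 - <<'E'
from h import *
D=np.load("pics/top0.npy");C=cloud("top",D)
R=C[175:225,236:375].reshape(-1,3); W=R[(R[:,2]>112)&(R[:,2]<150)]
r=cv2.minAreaRect(W[:,:2].astype(np.float32)); print(r); print(cv2.boxPoints(r)); 
# side too
S=cloud("side",np.load("pics/side0.npy")); R=S[170:270,235:370].reshape(-1,3); W2=R[(R[:,2]>114)&(R[:,2]<146)]
r=cv2.minAreaRect(W2[:,:2].astype(np.float32)); print(r);print(cv2.boxPoints(r))
# pan rim, floor
P=C[170:250,185:245].reshape(-1,3)
E
```

```text
((602.6732177734375, -40.767242431640625), (88.82254028320312, 311.83331298828125), 3.748352289199829)
[[ 548.16394  111.91251]
 [ 568.5499  -199.25372]
 [ 657.1825  -193.44699]
 [ 636.7965   117.71924]]
((596.3282470703125, -44.93617248535156), (80.24800872802734, 313.5840148925781), 4.213281154632568)
[[ 544.7933    108.484215]
 [ 567.8321   -204.25233 ]
 [ 647.8632   -198.35657 ]
 [ 624.8244    114.37999 ]]
```

The crops confirm five brown discs, all inside the rack's lane; the purple and turquoise ones lie outside it. The lane axis is u≈(-0.069, 0.998), with the mouth at about (591,106). The green marker is at about (163,172) in the top crop. First move: turn the tool so its x axis runs along the lane, and shut the fingers.

Request:
play_rows(commands=[{"wz": 8.5, "grip": 0}, {"wz": 8.5, "grip": 0}, {"wz": 8.5, "grip": 0}, {"wz": 8.5, "grip": 0}, {"wz": 8.5, "grip": 0}, {"wz": 8.5, "grip": 0}, {"wz": 8.5, "grip": 0}, {"wz": 8.7, "grip": 0}], squeeze=10)

```text
$.commands[0]: bad value
```

```bash
cat >> h.py <<'E'
from scipy.spatial.transform import Rotation as Ro
U=np.array([-0.0694,0.9976,0]);A=np.array([0.9976,0.0694,0]);M=np.array([590.8,106.4,122.])
def rep():
    s=manip.read_state();p=s["eef_pos"]
    print("t",round(s["clock"],2),"s,a,z",np.round([(p-M)@U,(p-M)@A,p[2]],2),"F",np.round(s["wrist_force"],2),"gap",round(s["finger_gap"],1),"rpy",np.round(s["eef_rot"],4))
    return s
def to(s,a,z):
    st=rep();w=M+s*U+a*A;w[2]=z
    print("tool delta mm",np.round(Ro.from_euler("xyz",st["eef_rot"]).inv().apply(w-st["eef_pos"]),1))
E
python3 - <<'E'
from h import *
to(-26,0,165)
D=np.load("pics/top0.npy");C=cloud("top",D)
E=cloud("side",np.load("pics/side0.npy"))
for nm,X in(("top",C),("side",E)):
  X=X.reshape(-1,3);d=X-M;s=d@U;a=d@A;z=X[:,2]
  f=(abs(a)<12)&(s<-18)&(s>-45)&(z>100)&(z<150);print(nm,"floor",f.sum(),z[f].mean())
  w=(s<-20)&(s>-270)&(z>130)&(z<150)&(abs(a)>24)&(abs(a)<38)
  print(" wall mean a",a[w&(a>0)].mean(),a[w&(a<0)].mean(),"slope",[np.polyfit(s[w&k],a[w&k],1) for k in(a>0,a<0)])
  for c in(-75,-121.5,-168,-215,-262):
    f=(np.hypot(s-c,a)<13)&(z>125)&(z<150);print("  disc",c,f.sum(),z[f].mean().round(2),(z[f].std()/f.sum()**.5).round(2))
  f=(np.hypot(s-62,a)<50)&(z<62)&(z>35);print(" pan floor",z[f].mean())
E
```

```text
t 0.1 s,a,z [ 445.36 -392.72  204.95] F [-0.02 -0.68  0.37] gap 94.4 rpy [-3.1406e+00 -1.0000e-04  2.8308e+00]
tool delta mm [-539.6 -291.9   40.2]
top floor 99 120.71313455635844
 wall mean a 30.24400600953833 -27.901857682778246 slope [array([1.4733087e-03, 3.0455646e+01]), array([ 1.62587826e-03, -2.76650846e+01])]
  disc -75 83 135.19 0.32
  disc -121.5 81 136.5 0.26
  disc -168 81 132.87 0.31
  disc -215 82 133.7 0.29
  disc -262 80 137.08 0.27
 pan floor 48.98807805568601
side floor 74 120.52219588679529
 wall mean a 27.929264267675332 -30.28326928535325 slope [array([3.94720614e-03, 2.85247666e+01]), array([ 3.64233335e-03, -2.97307970e+01])]
  disc -75 64 135.1 0.21
  disc -121.5 70 136.18 0.2
  disc -168 73 132.62 0.19
  disc -215 78 133.77 0.2
  disc -262 84 137.17 0.16
 pan floor 48.7491703478948
```

Request:
play_rows(commands=[{"x": 0, "y": 0, "z": 0, "wx": 0, "wy": 0, "wz": 8.5, "grip": 0.0}], squeeze=10)

```text
clock: 0.22
eef_pos: [168.1, 523.5, 205.1]
eef_rot: [-3.141, 0.0, 2.68]
wrist_force: [-0.1, -0.3, 0.1]
finger_gap: 87.0
```

Request:
play_rows(commands=[{"x": 0, "y": 0, "z": 0, "wx": 0, "wy": 0, "wz": 8.5, "grip": 0}, {"x": 0, "y": 0, "z": 0, "wx": 0, "wy": 0, "wz": 8.5, "grip": 0}, {"x": 0, "y": 0, "z": 0, "wx": 0, "wy": 0, "wz": 8.5, "grip": 0}, {"x": 0, "y": 0, "z": 0, "wx": 0, "wy": 0, "wz": 8.5, "grip": 0}, {"x": 0, "y": 0, "z": 0, "wx": 0, "wy": 0, "wz": 8.5, "grip": 0}, {"x": 0, "y": 0, "z": 0, "wx": 0, "wy": 0, "wz": 8.5, "grip": 0}, {"x": 0, "y": 0, "z": 0, "wx": 0, "wy": 0, "wz": 8.7, "grip": 0}, {"x": 0, "y": 0, "z": 0, "wx": 0, "wy": 0, "wz": 0, "grip": 0}])

```text
clock: 1.23
eef_pos: [168.2, 523.5, 205.2]
eef_rot: [-3.141, 0.001, 1.641]
wrist_force: [0.0, 0.2, 0.4]
finger_gap: 7.8
```

```bash
python3 -c "
from h import *
to(-26,0,165)"
```

```text
t 1.23 s,a,z [ 445.46 -392.68  205.17] F [0.04 0.23 0.35] gap 7.8 rpy [-3.1414e+00  5.0000e-04  1.6414e+00]
tool delta mm [-471.9  392.1   40.3]
```

Request:
play_rows(commands=[{"x": -0.0337, "y": 0.028, "z": 0, "wx": 0, "wy": 0, "wz": 0, "grip": 0}, {"x": -0.0337, "y": 0.028, "z": 0, "wx": 0, "wy": 0, "wz": 0, "grip": 0}, {"x": -0.0337, "y": 0.028, "z": 0, "wx": 0, "wy": 0, "wz": 0, "grip": 0}, {"x": -0.0337, "y": 0.028, "z": 0, "wx": 0, "wy": 0, "wz": 0, "grip": 0}, {"x": -0.0337, "y": 0.028, "z": 0, "wx": 0, "wy": 0, "wz": 0, "grip": 0}, {"x": -0.0337, "y": 0.028, "z": 0, "wx": 0, "wy": 0, "wz": 0, "grip": 0}, {"x": -0.0337, "y": 0.028, "z": 0, "wx": 0, "wy": 0, "wz": 0, "grip": 0}, {"x": -0.0337, "y": 0.028, "z": 0, "wx": 0, "wy": 0, "wz": 0, "grip": 0}, {"x": -0.0337, "y": 0.028, "z": 0, "wx": 0, "wy": 0, "wz": 0, "grip": 0}, {"x": -0.0337, "y": 0.028, "z": 0, "wx": 0, "wy": 0, "wz": 0, "grip": 0}, {"x": -0.0337, "y": 0.028, "z": 0, "wx": 0, "wy": 0, "wz": 0, "grip": 0}, {"x": -0.0337, "y": 0.028, "z": 0, "wx": 0, "wy": 0, "wz": 0, "grip": 0}, {"x": -0.0337, "y": 0.028, "z": 0, "wx": 0, "wy": 0, "wz": 0, "grip": 0}, {"x": -0.0337, "y": 0.028, "z": 0, "wx": 0, "wy": 0, "wz": 0, "grip": 0}, {"x": 0, "y": 0, "z": 0, "wx": 0, "wy": 0, "wz": 0, "grip": 0}, {"x": 0, "y": 0, "z": 0, "wx": 0, "wy": 0, "wz": 0, "grip": 0}])

```text
clock: 3.22
eef_pos: [591.7, 80.6, 205.2]
eef_rot: [-3.141, -0.0, 1.643]
wrist_force: [-0.2, 0.1, 0.4]
finger_gap: 0.3
```

```bash
python3 - <<'E'
from h import *
to(-26,0,150)
for n in("side","top"):
    p,d=manip.camera(n);q=np.clip(p[:,:,::-1].astype(float)*1.6,0,255).astype(np.uint8)
    c=q[100:260,180:390] if n=="side" else q[110:260,180:390]
    cv2.imwrite(f"pics/{n}1.png",cv2.resize(c,None,fx=3.7,fy=3.7,interpolation=cv2.INTER_CUBIC))
E
```

```text
t 3.23 s,a,z [-25.83  -0.85 205.16] F [-0.2   0.11  0.42] gap 0.3 rpy [-3.1410e+00 -1.0000e-04  1.6426e+00]
tool delta mm [-0.2  0.9 55.2]
```

View pics/side1.png

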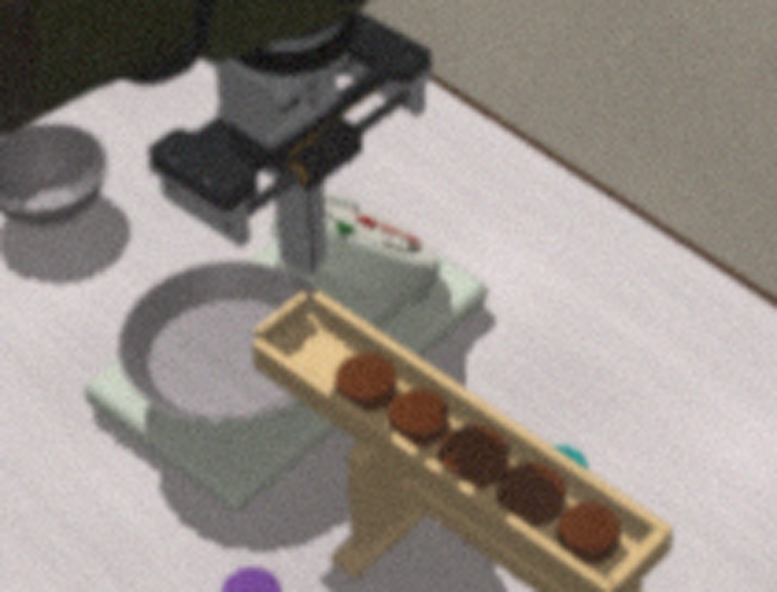

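View pics/top1.png

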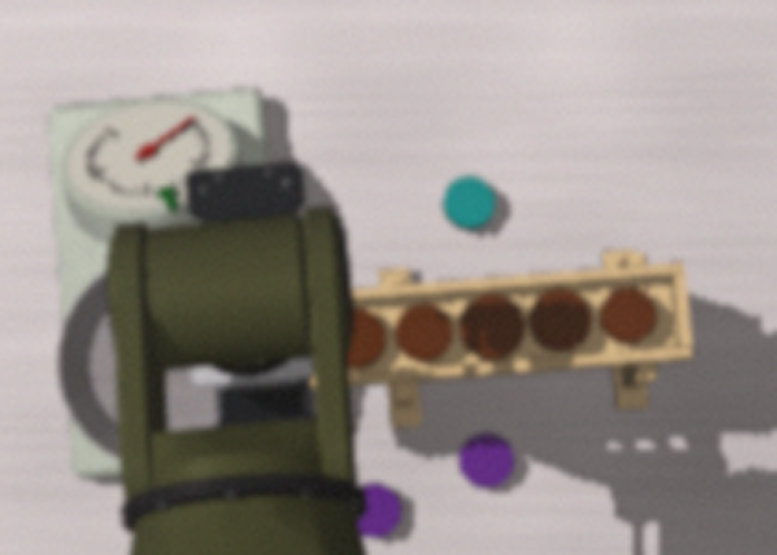

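The fingertip hangs over the front bay, at about (300,270) in the side crop, between the flap and the front disc. I'll lower it into the bay and push the flap out.

Request:
play_rows(commands=[{"x": 0, "y": 0.0009, "z": 0.02, "wx": 0, "wy": 0, "wz": 0.1, "grip": 0}, {"x": 0, "y": 0, "z": 0.02, "wx": 0, "wy": 0, "wz": 0, "grip": 0}, {"x": 0, "y": 0, "z": 0.012, "wx": 0, "wy": 0, "wz": 0, "grip": 0}, {"x": 0, "y": 0, "z": 0.008, "wx": 0, "wy": 0, "wz": 0, "grip": 0}, {"x": 0, "y": 0, "z": 0.007, "wx": 0, "wy": 0, "wz": 0, "grip": 0}, {"x": 0, "y": 0, "z": 0.006, "wx": 0, "wy": 0, "wz": 0, "grip": 0}, {"x": 0, "y": 0, "z": 0, "wx": 0, "wy": 0, "wz": 0, "grip": 0}])

```text
clock: 4.2
eef_pos: [592.9, 80.3, 132.2]
eef_rot: [-3.141, -0.0, 1.639]
wrist_force: [0.3, 0.2, -0.5]
finger_gap: 1.0
```

```bash
python3 -c "
from h import *
to(-26,0,131)"
```

```text
t 4.2 s,a,z [-26.16   0.28 132.16] F [ 0.32  0.23 -0.48] gap 1.0 rpy [-3.1411 -0.      1.6388]
tool delta mm [ 0.2 -0.3  1.2]
```

Request:
play_rows(commands=[{"x": 0.005, "y": 0, "z": 0, "wx": 0, "wy": 0, "wz": 0, "grip": 0}, {"x": 0.005, "y": 0, "z": 0, "wx": 0, "wy": 0, "wz": 0, "grip": 0}, {"x": 0.004, "y": 0, "z": 0, "wx": 0, "wy": 0, "wz": 0, "grip": 0}, {"x": 0.004, "y": 0, "z": 0, "wx": 0, "wy": 0, "wz": 0, "grip": 0}, {"x": 0.004, "y": 0, "z": 0, "wx": 0, "wy": 0, "wz": 0, "grip": 0}, {"x": 0.004, "y": 0, "z": 0, "wx": 0, "wy": 0, "wz": 0, "grip": 0}, {"x": 0, "y": 0, "z": 0, "wx": 0, "wy": 0, "wz": 0, "grip": 0}])

```text
clock: 5.08
eef_pos: [591.2, 106.6, 132.4]
eef_rot: [-3.142, -0.0, 1.639]
wrist_force: [0.1, 0.6, -0.4]
finger_gap: 0.7
```

```bash
cat >> h.py <<'E'
def shot(n,tag,box=None,f=1.6):
    p,d=manip.camera(n);q=np.clip(p[:,:,::-1].astype(float)*f,0,255).astype(np.uint8)
    b=box or ((100,260,180,390) if n=="side" else (110,260,180,390))
    c=q[b[0]:b[1],b[2]:b[3]];k=min(790/c.shape[1],590/c.shape[0])
    cv2.imwrite(f"pics/{tag}.png",cv2.resize(c,None,fx=k,fy=k,interpolation=cv2.INTER_CUBIC)); cv2.imwrite(f"pics/raw_{tag}.png",p[:,:,::-1]); return p,d
E
python3 -c "
from h import *
rep();shot('side','side2')"
```

```text
t 5.08 s,a,z [  0.14   0.4  132.43] F [ 0.06  0.59 -0.37] gap 0.7 rpy [-3.1416 -0.      1.639 ]
```

View pics/side2.png

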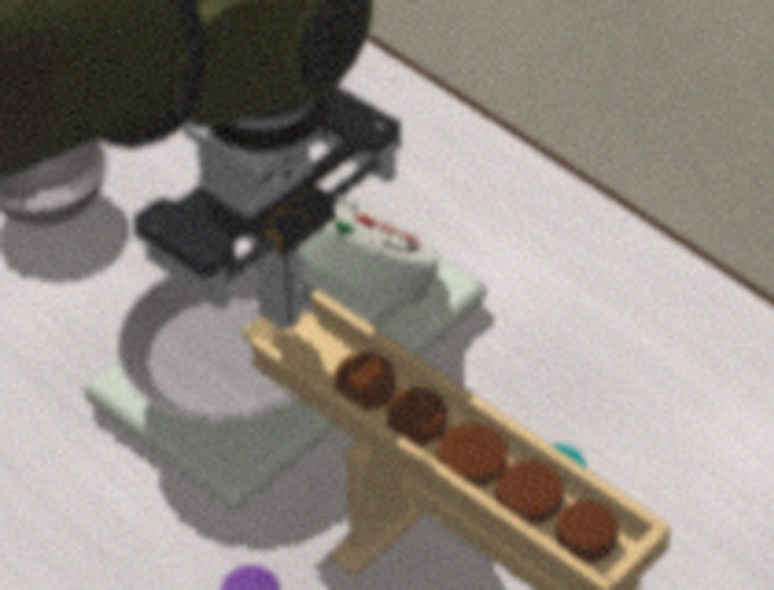

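The flap lies down as a chute, at about (270,335) in the crop. Next: lift, move back over the front disc, and approach slowly.

Request:
play_rows(commands=[{"x": 0, "y": 0, "z": -0.008, "wx": 0, "wy": 0, "wz": 0, "grip": 0}, {"x": -0.005, "y": 0, "z": -0.008, "wx": 0, "wy": 0, "wz": 0, "grip": 0}, {"x": -0.025, "y": 0, "z": 0, "wx": 0, "wy": 0, "wz": 0, "grip": 0}, {"x": -0.03, "y": 0, "z": 0, "wx": 0, "wy": 0, "wz": 0, "grip": 0}, {"x": -0.018, "y": 0, "z": 0, "wx": 0, "wy": 0, "wz": 0, "grip": 0}, {"x": 0, "y": 0, "z": 0.004, "wx": 0, "wy": 0, "wz": 0, "grip": 0}, {"x": 0, "y": 0, "z": 0.003, "wx": 0, "wy": 0, "wz": 0, "grip": 0}, {"x": 0, "y": 0, "z": 0.001, "wx": 0, "wy": 0, "wz": 0, "grip": 0}, {"x": 0, "y": 0, "z": 0.001, "wx": 0, "wy": 0, "wz": 0, "grip": 0}, {"x": 0, "y": 0, "z": 0, "wx": 0, "wy": 0, "wz": 0, "grip": 0}])

```text
clock: 6.38
eef_pos: [596.5, 28.8, 139.4]
eef_rot: [-3.142, -0.0, 1.639]
wrist_force: [-0.2, 0.7, -0.7]
finger_gap: 0.4
```

```bash
python3 -c "
from h import *
rep();shot('side','side3')"
```

```text
t 6.38 s,a,z [-77.86   0.3  139.4 ] F [-0.18  0.73 -0.71] gap 0.4 rpy [-3.1415 -0.      1.6391]
```

View pics/side3.png

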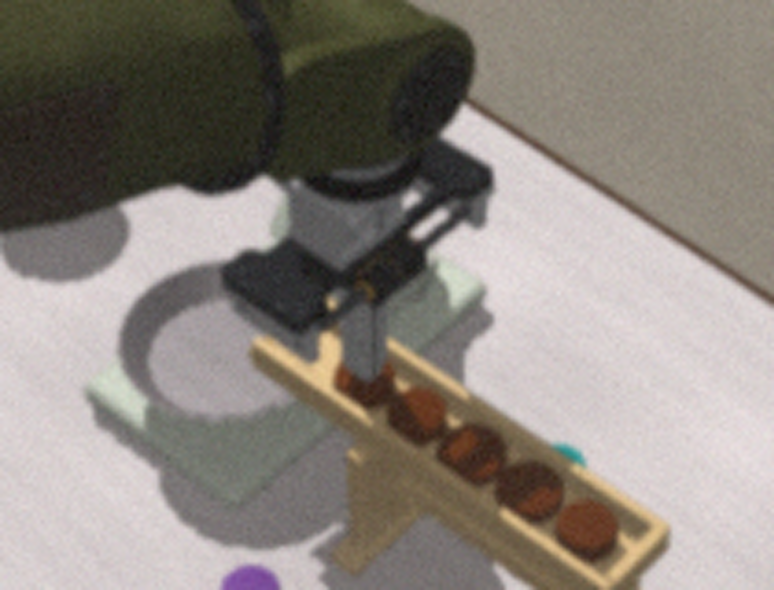

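The finger stands just above the rear half of the front disc. I'll feel down in small steps.

Request:
play_rows(commands=[{"x": 0, "y": 0, "z": 0.0008, "wx": 0, "wy": 0, "wz": 0, "grip": 0}, {"x": 0, "y": 0, "z": 0.0008, "wx": 0, "wy": 0, "wz": 0, "grip": 0}])

```text
clock: 6.68
eef_pos: [596.5, 28.5, 137.8]
eef_rot: [3.141, 0.0, 1.639]
wrist_force: [-0.5, 0.0, -0.7]
finger_gap: 0.7
```

Request:
play_rows(commands=[{"x": 0, "y": 0, "z": 0.0006, "wx": 0, "wy": 0, "wz": 0, "grip": 0}])

```text
clock: 6.8
eef_pos: [596.5, 28.4, 137.2]
eef_rot: [-3.142, -0.0, 1.639]
wrist_force: [-0.2, 0.6, -0.3]
finger_gap: 0.1
```

Request:
play_rows(commands=[{"x": 0, "y": 0, "z": 0.0004, "wx": 0, "wy": 0, "wz": 0, "grip": 0}])

```text
clock: 6.92
eef_pos: [596.5, 28.5, 136.8]
eef_rot: [-3.142, 0.0, 1.639]
wrist_force: [-0.7, -0.4, 0.2]
finger_gap: 0.2
```

Request:
play_rows(commands=[{"x": 0, "y": 0, "z": 0.0004, "wx": 0, "wy": 0, "wz": 0, "grip": 0}])

```text
clock: 7.05
eef_pos: [596.6, 28.4, 136.7]
eef_rot: [3.141, 0.0, 1.639]
wrist_force: [-1.2, -1.3, 5.3]
finger_gap: 0.7
```

Request:
play_rows(commands=[{"x": 0, "y": 0, "z": 0.0003, "wx": 0, "wy": 0, "wz": 0, "grip": 0}])

```text
clock: 7.18
eef_pos: [596.7, 28.5, 136.6]
eef_rot: [3.141, 0.0, 1.639]
wrist_force: [-3.4, -0.6, 6.3]
finger_gap: 0.3
```

Contact at z≈136.7 with about 7 N, matching the camera estimate of 136.5. I'll start the drag and watch the force.

Request:
play_rows(commands=[{"x": 0.001, "y": 0, "z": 0, "wx": 0, "wy": 0, "wz": 0, "grip": 0}, {"x": 0.003, "y": 0, "z": 0, "wx": 0, "wy": 0, "wz": 0, "grip": 0}, {"x": 0.004, "y": 0, "z": 0, "wx": 0, "wy": 0, "wz": 0, "grip": 0}, {"x": 0.005, "y": 0, "z": 0, "wx": 0, "wy": 0, "wz": 0, "grip": 0}])

```text
clock: 7.68
eef_pos: [596.0, 41.3, 136.7]
eef_rot: [3.14, 0.0, 1.639]
wrist_force: [0.5, -2.6, 5.7]
finger_gap: 0.4
```

Request:
play_rows(commands=[{"x": 0.005, "y": 0, "z": 0, "wx": 0, "wy": 0, "wz": 0, "grip": 0}, {"x": 0.005, "y": 0, "z": 0, "wx": 0, "wy": 0, "wz": 0, "grip": 0}, {"x": 0.005, "y": 0, "z": 0, "wx": 0, "wy": 0, "wz": 0, "grip": 0}])

```text
clock: 8.05
eef_pos: [595.0, 56.4, 136.7]
eef_rot: [3.14, 0.0, 1.639]
wrist_force: [-0.6, -1.9, 5.7]
finger_gap: 0.5
```

```bash
python3 -c "
from h import *
rep();shot('side','side4')"
```

```text
t 8.05 s,a,z [-50.19   0.73 136.69] F [-0.57 -1.93  5.73] gap 0.5 rpy [3.1403e+00 4.0000e-04 1.6387e+00]
```

View pics/side4.png

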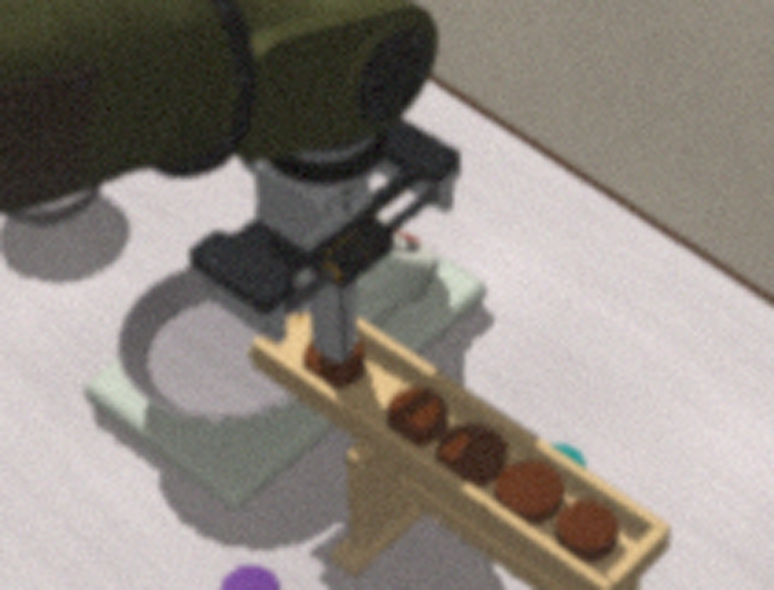

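The disc follows the finger (it is at about (335,360) in the crop). I'll continue over the lip.

Request:
play_rows(commands=[{"x": 0.006, "y": -0.0003, "z": 0, "wx": 0, "wy": 0, "wz": 0, "grip": 0}, {"x": 0.006, "y": 0, "z": 0, "wx": 0, "wy": 0, "wz": 0, "grip": 0}, {"x": 0.006, "y": 0, "z": 0, "wx": 0, "wy": 0, "wz": 0, "grip": 0}, {"x": 0.006, "y": 0, "z": 0, "wx": 0, "wy": 0, "wz": 0, "grip": 0}, {"x": 0.006, "y": 0, "z": 0, "wx": 0, "wy": 0, "wz": 0, "grip": 0}, {"x": 0.005, "y": 0, "z": 0, "wx": 0, "wy": 0, "wz": 0, "grip": 0}])

```text
clock: 8.85
eef_pos: [592.3, 91.4, 136.7]
eef_rot: [3.14, 0.0, 1.639]
wrist_force: [-0.5, -2.4, 5.6]
finger_gap: 0.5
```

Request:
play_rows(commands=[{"x": 0.004, "y": 0, "z": 0, "wx": 0, "wy": 0, "wz": 0, "grip": 0}, {"x": 0.004, "y": 0, "z": 0, "wx": 0, "wy": 0, "wz": 0, "grip": 0}, {"x": 0.004, "y": 0, "z": 0, "wx": 0, "wy": 0, "wz": 0, "grip": 0}])

```text
clock: 9.22
eef_pos: [591.5, 103.2, 136.7]
eef_rot: [3.14, 0.0, 1.639]
wrist_force: [-0.1, -1.7, 5.9]
finger_gap: 0.2
```

Request:
play_rows(commands=[{"x": 0.004, "y": 0, "z": 0, "wx": 0, "wy": 0, "wz": 0, "grip": 0}, {"x": 0.004, "y": 0, "z": 0, "wx": 0, "wy": 0, "wz": 0, "grip": 0}, {"x": 0.004, "y": 0, "z": 0, "wx": 0, "wy": 0, "wz": 0, "grip": 0}])

```text
clock: 9.6
eef_pos: [590.7, 115.5, 136.8]
eef_rot: [3.14, -0.0, 1.639]
wrist_force: [0.1, 0.9, 3.2]
finger_gap: 0.8
```

```bash
python3 -c "
from h import *
rep();shot('side','side5')"
```

```text
t 9.6 s,a,z [  9.11   0.53 136.76] F [0.12 0.86 3.16] gap 0.8 rpy [ 3.1401e+00 -2.0000e-04  1.6387e+00]
```

View pics/side5.png

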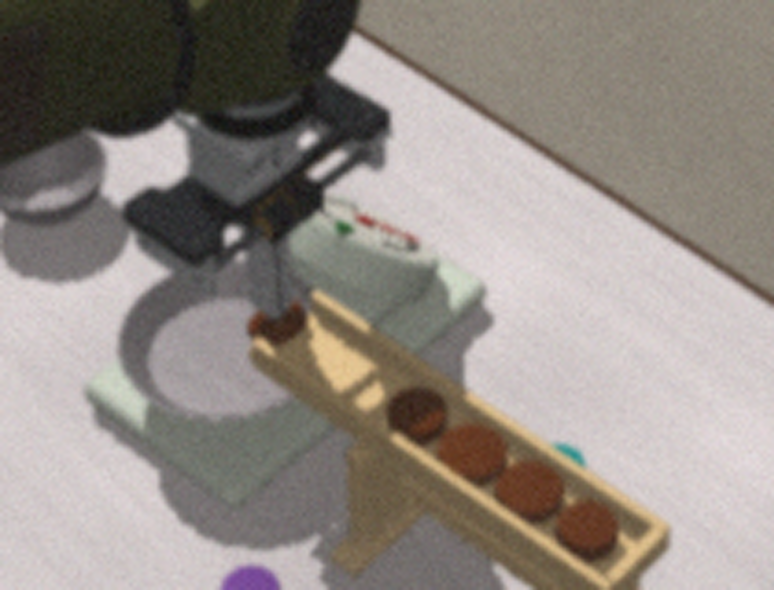

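The disc is tipping over the lip and the force is dropping. A little further.

Request:
play_rows(commands=[{"x": 0.004, "y": 0, "z": 0, "wx": 0, "wy": 0, "wz": 0, "grip": 0}, {"x": 0.004, "y": 0, "z": 0, "wx": 0, "wy": 0, "wz": 0, "grip": 0}, {"x": 0.004, "y": 0, "z": 0, "wx": 0, "wy": 0, "wz": 0, "grip": 0}, {"x": 0.003, "y": 0, "z": 0, "wx": 0, "wy": 0, "wz": 0, "grip": 0}])

```text
clock: 10.15
eef_pos: [589.2, 130.5, 136.0]
eef_rot: [-3.141, 0.0, 1.639]
wrist_force: [0.6, 0.0, 0.4]
finger_gap: 0.7
```

```bash
python3 -c "
from h import *
rep();shot('side','side6')"
```

```text
t 10.15 s,a,z [2.4110e+01 6.0000e-02 1.3596e+02] F [0.59 0.05 0.36] gap 0.7 rpy [-3.1412  0.      1.6388]
```

View pics/side6.png

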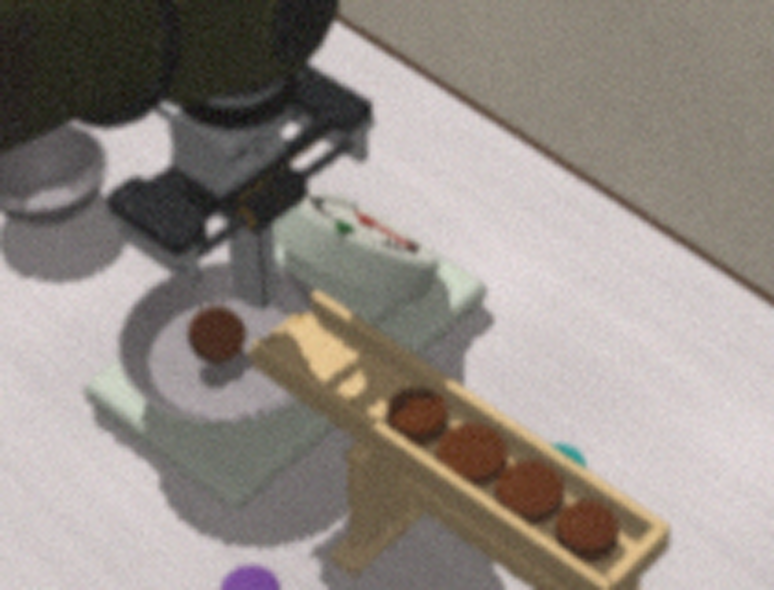

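The first disc is dropping into the pan at about (217,335). While it settles I'll lift, go back to the second disc and then read the dial.

Request:
play_rows(commands=[{"x": 0, "y": 0, "z": -0.01, "wx": 0, "wy": 0, "wz": 0, "grip": 0}, {"x": -0.02, "y": 0, "z": 0, "wx": 0, "wy": 0, "wz": 0, "grip": 0}, {"x": -0.035, "y": 0, "z": 0, "wx": 0, "wy": 0, "wz": 0, "grip": 0}, {"x": -0.035, "y": 0, "z": 0, "wx": 0, "wy": 0, "wz": 0, "grip": 0}, {"x": -0.035, "y": 0, "z": 0, "wx": 0, "wy": 0, "wz": 0, "grip": 0}, {"x": -0.0236, "y": 0, "z": 0, "wx": 0, "wy": 0, "wz": 0, "grip": 0}, {"x": 0, "y": 0, "z": 0, "wx": 0, "wy": 0, "wz": 0, "grip": 0}, {"x": 0, "y": 0, "z": 0.004, "wx": 0, "wy": 0, "wz": 0, "grip": 0}, {"x": 0, "y": 0, "z": 0.001, "wx": 0, "wy": 0, "wz": 0, "grip": 0}])

```text
clock: 11.32
eef_pos: [599.2, -17.4, 140.7]
eef_rot: [-3.141, -0.0, 1.64]
wrist_force: [-0.1, 0.6, 0.7]
finger_gap: 0.3
```

```bash
python3 -c "
from h import *
rep();shot('side','side7');shot('top','top7')"
```

```text
t 11.32 s,a,z [-124.13   -0.25  140.73] F [-0.1   0.63  0.7 ] gap 0.3 rpy [-3.1410e+00 -1.0000e-04  1.6395e+00]
```

View pics/side7.png

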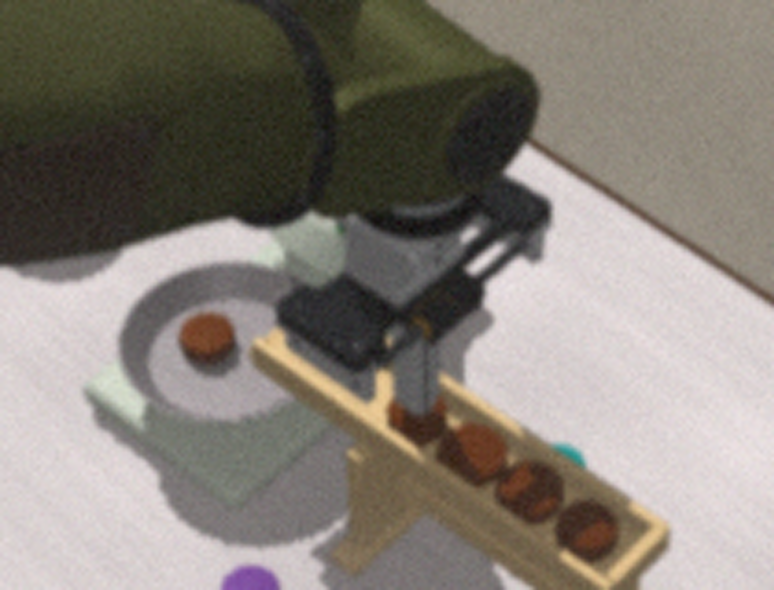

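View pics/top7.png

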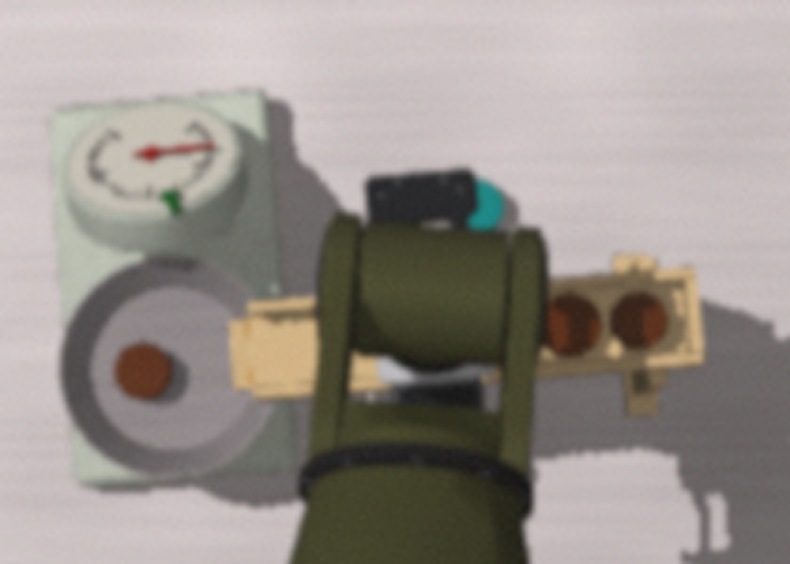

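Disc one rests in the pan at about (143,370) in the top crop, and the pointer has swung to about (215,147). I'll measure the dial angles.

```bash
cat > dial.py <<'E'
from h import *
import sys
def dial(raw,D0):
    p=cv2.imread(raw);C=cloud("top",D0)
    hsv=cv2.cvtColor(p,cv2.COLOR_BGR2HSV).astype(int)
    box=np.zeros(p.shape[:2],bool);box[130:175,190:250]=1
    red=box&((hsv[...,0]<8)|(hsv[...,0]>170))&(hsv[...,1]>90)
    grn=box&(hsv[...,0]>40)&(hsv[...,0]<85)&(hsv[...,1]>90)
    X=C[137:160,205:236].reshape(-1,3);X=X[(X[:,2]>70)&(X[:,2]<130)]
    for _ in range(4):
        c=np.linalg.lstsq(np.c_[X[:,:2],np.ones(len(X))],X[:,2],rcond=None)[0];r=X[:,2]-np.c_[X[:,:2],np.ones(len(X))]@c
        X=X[abs(r)<6]
    n=np.array([-c[0],-c[1],1]);n/=np.linalg.norm(n)
    def on(u,v):
        r,T=ray("top",u,v);R=T[:3,:3];o=-R.T@T[:3,3];w=R.T@r
        t=(n@(np.array([0,0,c[2]])-o))/(n@w);return o+t*w
    return p,hsv,red,grn,n,on,X
if __name__=="__main__":
    p,hsv,red,grn,n,on,X=dial(sys.argv[1],np.load("pics/top0.npy"))
    print("n",n,"red",red.sum(),"grn",grn.sum(),"n",len(X))
    e1=np.cross([1,0,0],n);e1=-e1/np.linalg.norm(e1) # ~ -y?
    e2=np.cross(n,e1)
    rp=np.array([[on(u,v)@e1,on(u,v)@e2] for v,u in zip(*np.nonzero(red))]);gp=np.array([[on(u,v)@e1,on(u,v)@e2] for v,u in zip(*np.nonzero(grn))])
    np.save("pics/rp_"+sys.argv[1].split("_")[-1]+".npy",rp)
    print("red mean",rp.mean(0),"grn",gp.mean(0)); 
    q=rp-rp.mean(0);w,V=np.linalg.eigh(q.T@q);a=V[:,1];t=q@a
    print("ends",rp.mean(0)+a*t.min(),rp.mean(0)+a*t.max(),"dir deg",np.degrees(np.arctan2(a[1],a[0])),"e1",e1.round(2),"e2",e2.round(2))
E
cp pics/top0.png pics/raw_top0.png
python3 dial.py pics/raw_top0.png;python3 dial.py pics/raw_top7.png
```

```text
n [0.61079811 0.04536921 0.79048549] red 24 grn 9 n 309
red mean [ 174.78449296 -539.53677126] grn [ 158.0463698  -483.95348977]
ends [ 154.57159105 -562.53933969] [ 185.66862851 -527.15047097] dir deg 48.69346107882727 e1 [-0.    1.   -0.06] e2 [-0.79  0.03  0.61]
n [0.61079811 0.04536921 0.79048549] red 20 grn 9 n 309
red mean [ 172.87727349 -535.13958037] grn [ 158.0463698  -483.95348977]
ends [ 186.51680104 -533.14858359] [ 149.04276244 -538.61876502] dir deg -171.69504408838887 e1 [-0.    1.   -0.06] e2 [-0.79  0.03  0.61]
```

Request:
play_rows(commands=[{"x": 0, "y": 0, "z": 0.001, "wx": 0, "wy": 0, "wz": 0, "grip": 0}, {"x": 0, "y": 0, "z": 0.0008, "wx": 0, "wy": 0, "wz": 0, "grip": 0}])

```text
clock: 11.68
eef_pos: [599.4, -17.9, 139.3]
eef_rot: [3.142, 0.0, 1.639]
wrist_force: [0.1, 0.2, 0.1]
finger_gap: 0.5
```

Request:
play_rows(commands=[{"x": 0, "y": 0, "z": 0.0004, "wx": 0, "wy": 0, "wz": 0, "grip": 0}])

```text
clock: 11.8
eef_pos: [599.4, -18.0, 138.9]
eef_rot: [-3.142, -0.0, 1.639]
wrist_force: [-0.5, -0.7, -0.3]
finger_gap: 0.7
```

One disc reads about 0.70 rad (≈30 g). The marker is at about 2.0 rad (≈85 g), so three discs are likely needed. I'll keep feeling down.

Request:
play_rows(commands=[{"x": 0, "y": 0, "z": 0.0005, "wx": 0, "wy": 0, "wz": 0, "grip": 0}])

```text
clock: 11.92
eef_pos: [599.4, -18.1, 138.5]
eef_rot: [3.142, 0.0, 1.639]
wrist_force: [0.8, -0.3, 0.0]
finger_gap: 0.5
```

Request:
play_rows(commands=[{"x": 0, "y": 0, "z": 0.0004, "wx": 0, "wy": 0, "wz": 0, "grip": 0}])

```text
clock: 12.05
eef_pos: [599.4, -18.1, 138.0]
eef_rot: [3.142, 0.0, 1.639]
wrist_force: [-0.7, 0.9, 0.6]
finger_gap: 0.5
```

Request:
play_rows(commands=[{"x": 0, "y": 0, "z": 0.0004, "wx": 0, "wy": 0, "wz": 0, "grip": 0}])

```text
clock: 12.18
eef_pos: [599.4, -18.1, 137.8]
eef_rot: [3.141, 0.0, 1.639]
wrist_force: [-1.2, -0.5, 2.8]
finger_gap: 0.5
```

Request:
play_rows(commands=[{"x": 0, "y": 0, "z": 0.0003, "wx": 0, "wy": 0, "wz": 0, "grip": 0}])

```text
clock: 12.3
eef_pos: [599.5, -18.1, 137.8]
eef_rot: [3.141, 0.0, 1.639]
wrist_force: [-2.7, 0.3, 6.3]
finger_gap: 0.5
```

Request:
play_rows(commands=[{"x": 0, "y": 0, "z": 0.0001, "wx": 0, "wy": 0, "wz": 0, "grip": 0}])

```text
clock: 12.42
eef_pos: [599.5, -18.1, 137.8]
eef_rot: [3.141, 0.0, 1.639]
wrist_force: [-2.0, 0.7, 5.9]
finger_gap: 0.6
```

Request:
play_rows(commands=[{"x": 0.001, "y": 0, "z": 0, "wx": 0, "wy": 0, "wz": 0, "grip": 0}, {"x": 0.003, "y": 0, "z": 0, "wx": 0, "wy": 0, "wz": 0, "grip": 0}, {"x": 0.005, "y": 0, "z": 0, "wx": 0, "wy": 0, "wz": 0, "grip": 0}, {"x": 0.006, "y": 0, "z": 0, "wx": 0, "wy": 0, "wz": 0, "grip": 0}, {"x": 0.006, "y": 0, "z": 0, "wx": 0, "wy": 0, "wz": 0, "grip": 0}])

```text
clock: 13.05
eef_pos: [598.4, 2.9, 137.8]
eef_rot: [3.14, 0.0, 1.639]
wrist_force: [0.5, -2.3, 4.4]
finger_gap: 0.7
```

Request:
play_rows(commands=[{"x": 0.006, "y": 0, "z": 0, "wx": 0, "wy": 0, "wz": 0, "grip": 0}, {"x": 0.006, "y": 0, "z": 0, "wx": 0, "wy": 0, "wz": 0, "grip": 0}, {"x": 0.006, "y": 0, "z": 0, "wx": 0, "wy": 0, "wz": 0, "grip": 0}, {"x": 0.006, "y": 0, "z": 0, "wx": 0, "wy": 0, "wz": 0, "grip": 0}, {"x": 0.006, "y": 0, "z": 0, "wx": 0, "wy": 0, "wz": 0, "grip": 0}, {"x": 0.006, "y": 0, "z": 0, "wx": 0, "wy": 0, "wz": 0, "grip": 0}])

```text
clock: 13.8
eef_pos: [595.9, 38.8, 137.8]
eef_rot: [3.14, 0.0, 1.639]
wrist_force: [0.4, -1.5, 5.4]
finger_gap: 0.4
```

```bash
python3 -c "
from h import *
rep();shot('side','side8')"
```

```text
t 13.8 s,a,z [-67.8    0.4  137.83] F [ 0.44 -1.5   5.37] gap 0.4 rpy [3.1403e+00 5.0000e-04 1.6386e+00]
```

View pics/side8.png

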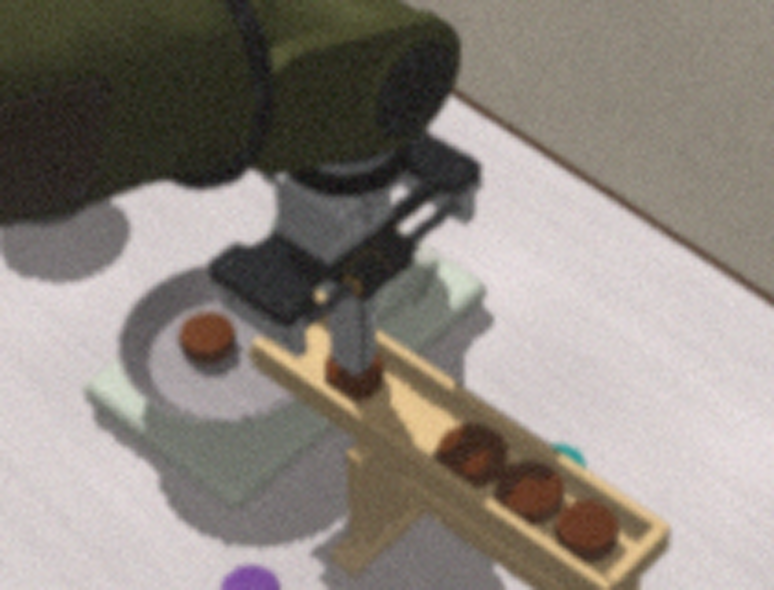

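The second disc follows, at about (355,372). On over the lip, to s≈+9.

Request:
play_rows(commands=[{"x": 0.006, "y": 0, "z": 0, "wx": 0, "wy": 0, "wz": 0, "grip": 0}, {"x": 0.006, "y": 0, "z": 0, "wx": 0, "wy": 0, "wz": 0, "grip": 0}, {"x": 0.006, "y": 0, "z": 0, "wx": 0, "wy": 0, "wz": 0, "grip": 0}, {"x": 0.006, "y": 0, "z": 0, "wx": 0, "wy": 0, "wz": 0, "grip": 0}, {"x": 0.006, "y": 0, "z": 0, "wx": 0, "wy": 0, "wz": 0, "grip": 0}, {"x": 0.006, "y": 0, "z": 0, "wx": 0, "wy": 0, "wz": 0, "grip": 0}, {"x": 0.006, "y": 0, "z": 0, "wx": 0, "wy": 0, "wz": 0, "grip": 0}, {"x": 0.006, "y": 0, "z": 0, "wx": 0, "wy": 0, "wz": 0, "grip": 0}, {"x": 0.006, "y": 0, "z": 0, "wx": 0, "wy": 0, "wz": 0, "grip": 0}, {"x": 0.004, "y": 0, "z": 0, "wx": 0, "wy": 0, "wz": 0, "grip": 0}])

```text
clock: 15.1
eef_pos: [591.9, 96.8, 137.8]
eef_rot: [3.14, 0.0, 1.639]
wrist_force: [0.7, -1.9, 6.1]
finger_gap: 0.6
```

Request:
play_rows(commands=[{"x": 0.004, "y": 0, "z": 0, "wx": 0, "wy": 0, "wz": 0, "grip": 0}, {"x": 0.004, "y": 0, "z": 0, "wx": 0, "wy": 0, "wz": 0, "grip": 0}, {"x": 0.004, "y": 0, "z": 0, "wx": 0, "wy": 0, "wz": 0, "grip": 0}, {"x": 0.004, "y": 0, "z": 0, "wx": 0, "wy": 0, "wz": 0, "grip": 0}])

```text
clock: 15.6
eef_pos: [591.0, 112.8, 138.1]
eef_rot: [3.14, 0.0, 1.639]
wrist_force: [0.2, 0.7, 4.7]
finger_gap: 0.5
```

Request:
play_rows(commands=[{"x": 0.004, "y": 0, "z": 0, "wx": 0, "wy": 0, "wz": 0, "grip": 0}, {"x": 0.004, "y": 0, "z": 0, "wx": 0, "wy": 0, "wz": 0, "grip": 0}, {"x": 0.004, "y": 0, "z": 0, "wx": 0, "wy": 0, "wz": 0, "grip": 0}, {"x": 0.004, "y": 0, "z": 0, "wx": 0, "wy": 0, "wz": 0, "grip": 0}])

```text
clock: 16.1
eef_pos: [589.3, 128.8, 137.0]
eef_rot: [-3.141, 0.0, 1.639]
wrist_force: [-0.1, -0.2, -1.0]
finger_gap: 0.7
```

```bash
python3 -c "
from h import *
rep();shot('side','side9')"
```

```text
t 16.1 s,a,z [2.248e+01 3.000e-02 1.370e+02] F [-0.08 -0.16 -1.03] gap 0.7 rpy [-3.1411e+00  1.0000e-04  1.6387e+00]
```

View pics/side9.png

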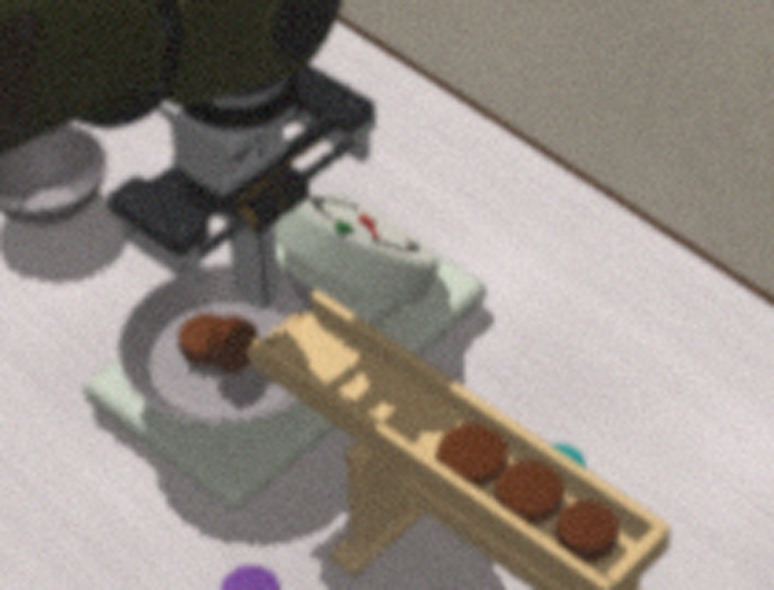

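The second disc is landing in the pan. I'll lift and go back to disc three.

Request:
play_rows(commands=[{"x": 0, "y": 0, "z": -0.009, "wx": 0, "wy": 0, "wz": 0, "grip": 0}, {"x": -0.02, "y": 0, "z": 0, "wx": 0, "wy": 0, "wz": 0, "grip": 0}, {"x": -0.035, "y": 0, "z": 0, "wx": 0, "wy": 0, "wz": 0, "grip": 0}, {"x": -0.04, "y": 0, "z": 0, "wx": 0, "wy": 0, "wz": 0, "grip": 0}, {"x": -0.04, "y": 0, "z": 0, "wx": 0, "wy": 0, "wz": 0, "grip": 0}, {"x": -0.035, "y": 0, "z": 0, "wx": 0, "wy": 0, "wz": 0, "grip": 0}, {"x": -0.0235, "y": 0, "z": 0, "wx": 0, "wy": 0, "wz": 0, "grip": 0}, {"x": 0, "y": 0, "z": 0.002, "wx": 0, "wy": 0, "wz": 0, "grip": 0}, {"x": 0, "y": 0, "z": 0.004, "wx": 0, "wy": 0, "wz": 0, "grip": 0}, {"x": 0, "y": 0, "z": 0.002, "wx": 0, "wy": 0, "wz": 0, "grip": 0}])

```text
clock: 17.4
eef_pos: [602.4, -63.8, 137.9]
eef_rot: [-3.141, -0.0, 1.64]
wrist_force: [-0.2, 0.3, 1.1]
finger_gap: 0.5
```

```bash
python3 -c "
from h import *
rep();shot('side','side10');shot('top','top10')"; python3 dial.py pics/raw_top10.png
```

```text
t 17.4 s,a,z [-170.6    -0.28  137.85] F [-0.17  0.32  1.08] gap 0.5 rpy [-3.1411e+00 -1.0000e-04  1.6396e+00]
n [0.61079811 0.04536921 0.79048549] red 19 grn 9 n 309
red mean [ 173.98367029 -531.02819041] grn [ 158.0463698  -483.95348977]
ends [ 187.08561955 -539.7101542 ] [ 146.88074892 -513.06852826] dir deg 146.4696846184746 e1 [-0.    1.   -0.06] e2 [-0.79  0.03  0.61]
```

View pics/side10.png

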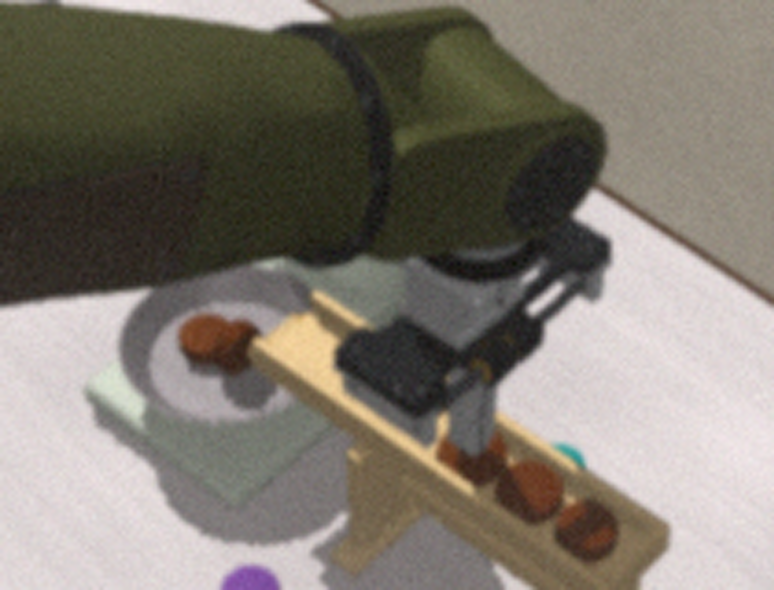

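View pics/top10.png

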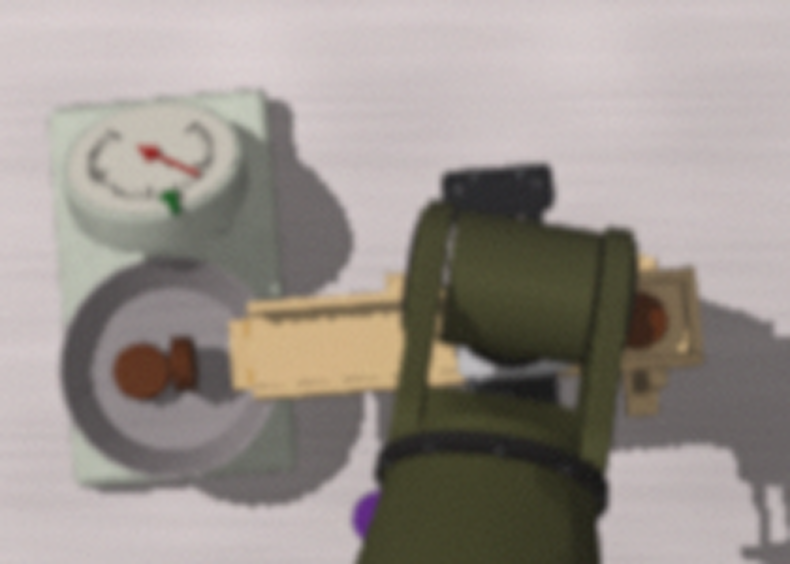

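Two discs read about 1.43 rad (≈61 g). The second stands on edge against the first, but it is wholly in the pan. The marker is at about 85 g, so a third disc is needed. I'll feel down on it (camera estimate of its top: 134.4).

Request:
play_rows(commands=[{"x": 0, "y": 0, "z": 0.001, "wx": 0, "wy": 0, "wz": 0, "grip": 0}, {"x": 0, "y": 0, "z": 0.001, "wx": 0, "wy": 0, "wz": 0, "grip": 0}])

```text
clock: 17.75
eef_pos: [602.6, -64.3, 136.3]
eef_rot: [3.141, 0.0, 1.639]
wrist_force: [-0.4, 1.1, -1.1]
finger_gap: 0.6
```

Request:
play_rows(commands=[{"x": 0, "y": 0, "z": 0.0006, "wx": 0, "wy": 0, "wz": 0, "grip": 0}])

```text
clock: 17.88
eef_pos: [602.5, -64.4, 135.6]
eef_rot: [-3.142, 0.0, 1.639]
wrist_force: [-0.3, 0.6, 0.4]
finger_gap: 0.5
```

Request:
play_rows(commands=[{"x": 0, "y": 0, "z": 0.0004, "wx": 0, "wy": 0, "wz": 0, "grip": 0}])

```text
clock: 18.0
eef_pos: [602.5, -64.4, 135.2]
eef_rot: [-3.142, 0.0, 1.639]
wrist_force: [-0.2, -0.6, 0.5]
finger_gap: 0.6
```

Request:
play_rows(commands=[{"x": 0, "y": 0, "z": 0.0003, "wx": 0, "wy": 0, "wz": 0, "grip": 0}])

```text
clock: 18.12
eef_pos: [602.5, -64.5, 134.9]
eef_rot: [-3.142, 0.0, 1.639]
wrist_force: [0.3, -0.9, -0.1]
finger_gap: 0.5
```

Request:
play_rows(commands=[{"x": 0, "y": 0, "z": 0.0004, "wx": 0, "wy": 0, "wz": 0, "grip": 0}])

```text
clock: 18.25
eef_pos: [602.5, -64.5, 134.5]
eef_rot: [-3.142, 0.0, 1.639]
wrist_force: [0.6, -0.7, -1.1]
finger_gap: 0.6
```

Request:
play_rows(commands=[{"x": 0, "y": 0, "z": 0.0003, "wx": 0, "wy": 0, "wz": 0, "grip": 0}])

```text
clock: 18.38
eef_pos: [602.6, -64.5, 134.3]
eef_rot: [3.142, 0.0, 1.639]
wrist_force: [-0.8, 0.4, 1.7]
finger_gap: 0.4
```

Request:
play_rows(commands=[{"x": 0, "y": 0, "z": 0.0002, "wx": 0, "wy": 0, "wz": 0, "grip": 0}])

```text
clock: 18.5
eef_pos: [602.6, -64.5, 134.3]
eef_rot: [3.141, 0.0, 1.639]
wrist_force: [-1.5, 0.2, 4.3]
finger_gap: 0.4
```

Request:
play_rows(commands=[{"x": 0, "y": 0, "z": 0.0002, "wx": 0, "wy": 0, "wz": 0, "grip": 0}, {"x": 0.001, "y": 0, "z": 0, "wx": 0, "wy": 0, "wz": 0, "grip": 0}, {"x": 0.003, "y": 0, "z": 0, "wx": 0, "wy": 0, "wz": 0, "grip": 0}, {"x": 0.005, "y": 0, "z": 0, "wx": 0, "wy": 0, "wz": 0, "grip": 0}, {"x": 0.006, "y": 0, "z": 0, "wx": 0, "wy": 0, "wz": 0, "grip": 0}])

```text
clock: 19.12
eef_pos: [601.8, -49.6, 134.3]
eef_rot: [3.14, 0.001, 1.638]
wrist_force: [-1.1, -0.7, 5.2]
finger_gap: 0.3
```

Request:
play_rows(commands=[{"x": 0.006, "y": 0, "z": 0, "wx": 0, "wy": 0, "wz": 0, "grip": 0}, {"x": 0.006, "y": 0, "z": 0, "wx": 0, "wy": 0, "wz": 0, "grip": 0}, {"x": 0.006, "y": 0, "z": 0, "wx": 0, "wy": 0, "wz": 0, "grip": 0}, {"x": 0.006, "y": 0, "z": 0, "wx": 0, "wy": 0, "wz": 0, "grip": 0}, {"x": 0.006, "y": 0, "z": 0, "wx": 0, "wy": 0, "wz": 0, "grip": 0}, {"x": 0.006, "y": 0, "z": 0, "wx": 0, "wy": 0, "wz": 0, "grip": 0}, {"x": 0.006, "y": 0, "z": 0, "wx": 0, "wy": 0, "wz": 0, "grip": 0}, {"x": 0.006, "y": 0, "z": 0, "wx": 0, "wy": 0, "wz": 0, "grip": 0}])

```text
clock: 20.12
eef_pos: [598.6, -1.5, 134.3]
eef_rot: [3.141, 0.0, 1.639]
wrist_force: [-0.6, -2.2, 5.2]
finger_gap: 0.2
```

```bash
python3 -c "
from h import *
rep();shot('side','side11')"
```

```text
t 20.12 s,a,z [-108.2     0.27  134.28] F [-0.6  -2.23  5.19] gap 0.2 rpy [3.1405e+00 4.0000e-04 1.6387e+00]
```

View pics/side11.png

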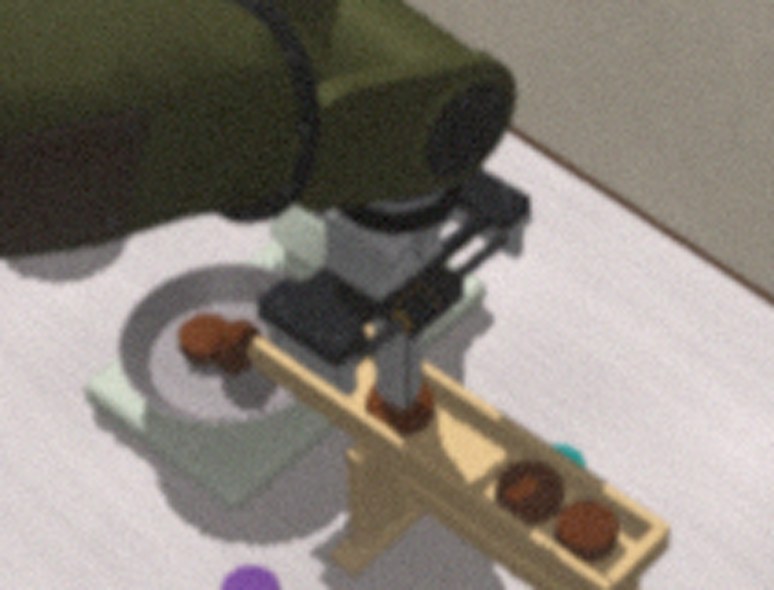

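The third disc follows, with the other two left behind it. Continuing.

Request:
play_rows(commands=[{"x": 0.006, "y": 0, "z": 0, "wx": 0, "wy": 0, "wz": 0, "grip": 0}, {"x": 0.006, "y": 0, "z": 0, "wx": 0, "wy": 0, "wz": 0, "grip": 0}, {"x": 0.006, "y": 0, "z": 0, "wx": 0, "wy": 0, "wz": 0, "grip": 0}, {"x": 0.006, "y": 0, "z": 0, "wx": 0, "wy": 0, "wz": 0, "grip": 0}, {"x": 0.006, "y": 0, "z": 0, "wx": 0, "wy": 0, "wz": 0, "grip": 0}, {"x": 0.006, "y": 0, "z": 0, "wx": 0, "wy": 0, "wz": 0, "grip": 0}, {"x": 0.006, "y": 0, "z": 0, "wx": 0, "wy": 0, "wz": 0, "grip": 0}, {"x": 0.006, "y": 0, "z": 0, "wx": 0, "wy": 0, "wz": 0, "grip": 0}, {"x": 0.006, "y": 0, "z": 0, "wx": 0, "wy": 0, "wz": 0, "grip": 0}, {"x": 0.006, "y": 0, "z": 0, "wx": 0, "wy": 0, "wz": 0, "grip": 0}, {"x": 0.006, "y": 0, "z": 0, "wx": 0, "wy": 0, "wz": 0, "grip": 0}, {"x": 0.006, "y": 0, "z": 0, "wx": 0, "wy": 0, "wz": 0, "grip": 0}, {"x": 0.006, "y": 0, "z": 0, "wx": 0, "wy": 0, "wz": 0, "grip": 0}, {"x": 0.006, "y": 0, "z": 0, "wx": 0, "wy": 0, "wz": 0, "grip": 0}, {"x": 0.006, "y": 0, "z": 0, "wx": 0, "wy": 0, "wz": 0, "grip": 0}, {"x": 0.005, "y": 0, "z": 0, "wx": 0, "wy": 0, "wz": 0, "grip": 0}])

```text
clock: 22.18
eef_pos: [592.1, 93.3, 134.3]
eef_rot: [3.141, 0.0, 1.639]
wrist_force: [0.6, -2.1, 5.1]
finger_gap: 0.7
```

Request:
play_rows(commands=[{"x": 0.004, "y": 0, "z": 0, "wx": 0, "wy": 0, "wz": 0, "grip": 0}, {"x": 0.004, "y": 0, "z": 0, "wx": 0, "wy": 0, "wz": 0, "grip": 0}, {"x": 0.004, "y": 0, "z": 0, "wx": 0, "wy": 0, "wz": 0, "grip": 0}, {"x": 0.004, "y": 0, "z": 0, "wx": 0, "wy": 0, "wz": 0, "grip": 0}])

```text
clock: 22.68
eef_pos: [591.0, 109.2, 134.3]
eef_rot: [3.14, 0.0, 1.639]
wrist_force: [-0.4, -1.9, 7.1]
finger_gap: 0.5
```

Request:
play_rows(commands=[{"x": 0.004, "y": 0, "z": 0, "wx": 0, "wy": 0, "wz": 0, "grip": 0}, {"x": 0.004, "y": 0, "z": 0, "wx": 0, "wy": 0, "wz": 0, "grip": 0}])

```text
clock: 22.92
eef_pos: [590.2, 117.5, 133.9]
eef_rot: [3.141, -0.0, 1.639]
wrist_force: [0.6, -0.8, 1.8]
finger_gap: 0.6
```

```bash
python3 -c "
from h import *
rep();shot('side','side12')"
```

```text
t 22.93 s,a,z [ 11.11   0.22 133.94] F [ 0.55 -0.76  1.78] gap 0.6 rpy [ 3.1412e+00 -2.0000e-04  1.6388e+00]
```

View pics/side12.png

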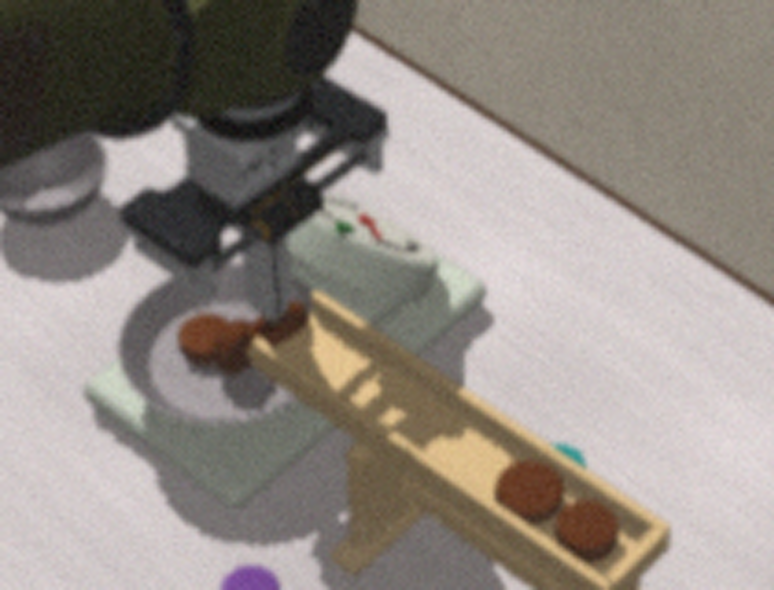

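The third disc is tipping onto the chute. A few more small steps, then a pause.

Request:
play_rows(commands=[{"x": 0.003, "y": 0, "z": 0, "wx": 0, "wy": 0, "wz": 0, "grip": 0}, {"x": 0.003, "y": 0, "z": 0, "wx": 0, "wy": 0, "wz": 0, "grip": 0}, {"x": 0.003, "y": 0, "z": 0, "wx": 0, "wy": 0, "wz": 0, "grip": 0}, {"x": 0.003, "y": 0, "z": 0, "wx": 0, "wy": 0, "wz": 0, "grip": 0}])

```text
clock: 23.48
eef_pos: [589.3, 129.3, 133.7]
eef_rot: [-3.141, 0.0, 1.639]
wrist_force: [-0.6, 0.3, 0.3]
finger_gap: 0.2
```

```bash
python3 -c "
from h import *
rep();shot('side','side13')"
```

```text
t 23.48 s,a,z [2.2920e+01 1.2000e-01 1.3375e+02] F [-0.59  0.33  0.25] gap 0.2 rpy [-3.1414  0.      1.6387]
```

View pics/side13.png

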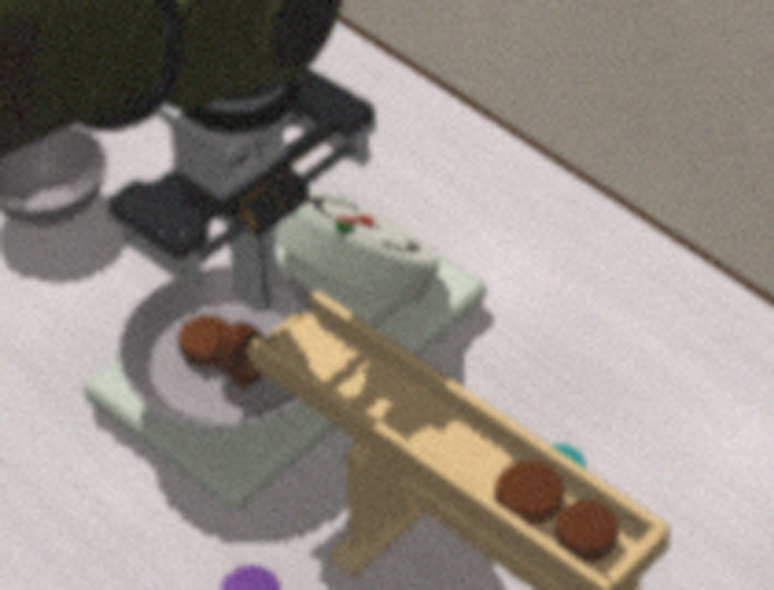

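The pointer has swung to the marker. I'll lift clear, draw back along the lane out of the view, and measure.

Request:
play_rows(commands=[{"x": 0, "y": 0, "z": -0.02, "wx": 0, "wy": 0, "wz": 0, "grip": 0}, {"x": 0, "y": 0, "z": -0.04, "wx": 0, "wy": 0, "wz": 0, "grip": 0}, {"x": -0.03, "y": 0, "z": -0.04, "wx": 0, "wy": 0, "wz": 0, "grip": 0}, {"x": -0.04, "y": 0, "z": -0.02, "wx": 0, "wy": 0, "wz": 0, "grip": 0}, {"x": -0.04, "y": 0, "z": 0, "wx": 0, "wy": 0, "wz": 0, "grip": 0}, {"x": -0.04, "y": 0, "z": 0, "wx": 0, "wy": 0, "wz": 0, "grip": 0}, {"x": -0.04, "y": 0, "z": 0, "wx": 0, "wy": 0, "wz": 0, "grip": 0}, {"x": -0.04, "y": 0, "z": 0, "wx": 0, "wy": 0, "wz": 0, "grip": 0}, {"x": 0, "y": 0, "z": 0, "wx": 0, "wy": 0, "wz": 0, "grip": 0}, {"x": 0, "y": 0, "z": 0, "wx": 0, "wy": 0, "wz": 0, "grip": 0}])

```text
clock: 24.78
eef_pos: [605.0, -99.9, 253.8]
eef_rot: [-3.141, -0.0, 1.639]
wrist_force: [-0.7, 0.5, -0.1]
finger_gap: 0.2
```

```bash
python3 -c "
from h import *
rep();shot('top','top14',(130,240,185,300));shot('side','side14')"; python3 dial.py pics/raw_top14.png
```

```text
t 24.77 s,a,z [-2.0677e+02 -1.9000e-01  2.5377e+02] F [-0.66  0.46 -0.05] gap 0.2 rpy [-3.1415e+00 -2.0000e-04  1.6387e+00]
n [0.61079811 0.04536921 0.79048549] red 23 grn 10 n 309
red mean [ 177.23001262 -523.06560464] grn [ 158.48788786 -484.68808659]
ends [ 180.80030522 -539.32480193] [ 171.1547709  -495.39880951] dir deg 102.38479285135006 e1 [-0.    1.   -0.06] e2 [-0.79  0.03  0.61]
```

View pics/top14.png

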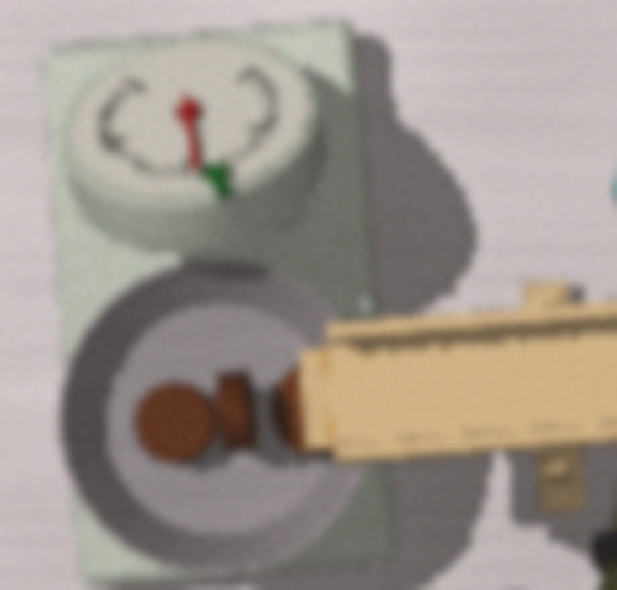

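View pics/side14.png

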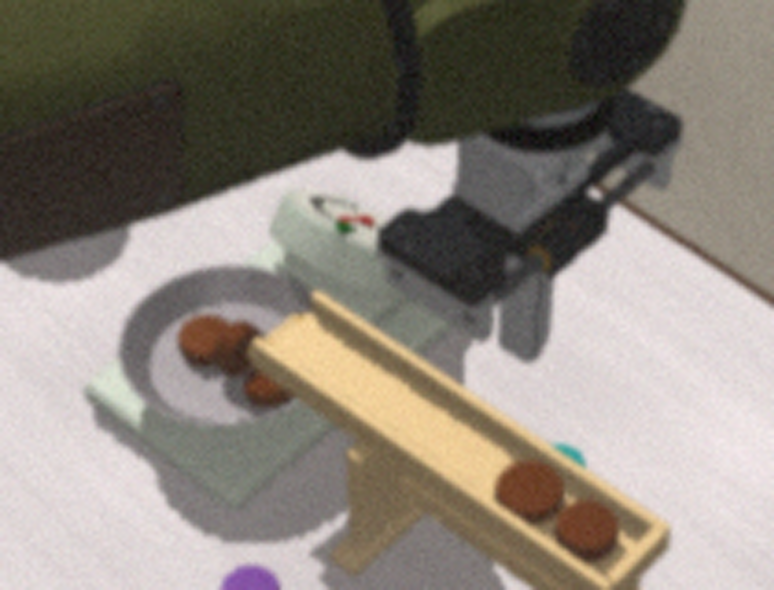

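The pointer tip at (195,165) is past the green marker at (218,180), clockwise and running leftwards along the bottom of the dial. It reads ≈2.2 rad (93 g) against ≈2.0 rad (85 g). Three discs are in the pan, two are in the lane, and the flap is down. A short wait and one more check that everything is at rest.

Request:
play_rows(commands=[{"x": 0, "y": 0, "z": 0, "wx": 0, "wy": 0, "wz": 0, "grip": 0}, {"x": 0, "y": 0, "z": 0, "wx": 0, "wy": 0, "wz": 0, "grip": 0}, {"x": 0, "y": 0, "z": 0, "wx": 0, "wy": 0, "wz": 0, "grip": 0}, {"x": 0, "y": 0, "z": 0, "wx": 0, "wy": 0, "wz": 0, "grip": 0}, {"x": 0, "y": 0, "z": 0, "wx": 0, "wy": 0, "wz": 0, "grip": 0}, {"x": 0, "y": 0, "z": 0, "wx": 0, "wy": 0, "wz": 0, "grip": 0}, {"x": 0, "y": 0, "z": 0, "wx": 0, "wy": 0, "wz": 0, "grip": 0}, {"x": 0, "y": 0, "z": 0, "wx": 0, "wy": 0, "wz": 0, "grip": 0}])

```text
clock: 25.88
eef_pos: [605.0, -100.4, 253.8]
eef_rot: [3.142, 0.0, 1.639]
wrist_force: [-0.3, 0.3, -0.5]
finger_gap: 0.4
```

```bash
python3 -c "
from h import *
rep();shot('top','top15',(130,240,185,300))
p,d=shot('side','side15',(160,240,200,300))
a=cv2.imread('pics/raw_side14.png').astype(int);b=p[:,:,::-1].astype(int)
c=cv2.blur(a.astype(np.float32),(5,5))-cv2.blur(b.astype(np.float32),(5,5));print('max change pan',abs(c[165:225,205:275]).max())
E=cloud('side',d);b=cv2.imread('pics/raw_side15.png');h=cv2.cvtColor(b,cv2.COLOR_BGR2HSV)
m=((h[...,0]<12)&(h[...,1]>140)).astype(np.uint8);n,l,st,ce=cv2.connectedComponentsWithStats(m)
for i in range(1,n):
  X=E[l==i];X=X[(X[:,2]>20)&(X[:,2]<150)]
  if len(X)>25 and 190<ce[i][0]<370:
    d=X-M;print(ce[i].round(),'s',np.percentile(d@U,[5,50,95]).round(),'a',np.median(d@A).round(),'z',np.percentile(X[:,2],[5,50,95]).round())
"; python3 dial.py pics/raw_top15.png
```

```text
t 25.88 s,a,z [-2.0725e+02 -2.0000e-01  2.5385e+02] F [-0.26  0.31 -0.47] gap 0.4 rpy [3.1416 0.     1.6387]
max change pan 2.5199966
[237. 191.] s [47. 80. 94.] a -4.0 z [54. 58. 84.]
[251. 205.] s [-0. 10. 23.] a -14.0 z [60. 64. 69.]
[324. 232.] s [-237. -222. -206.] a -1.0 z [131. 133. 136.]
[339. 242.] s [-281. -267. -254.] a -2.0 z [134. 137. 140.]
n [0.61079811 0.04536921 0.79048549] red 22 grn 10 n 309
red mean [ 177.05570034 -523.60160336] grn [ 158.48788786 -484.68808659]
ends [ 180.50963501 -539.38757847] [ 170.89734851 -495.45527229] dir deg 102.34169414257555 e1 [-0.    1.   -0.06] e2 [-0.79  0.03  0.61]
```

View pics/side15.png

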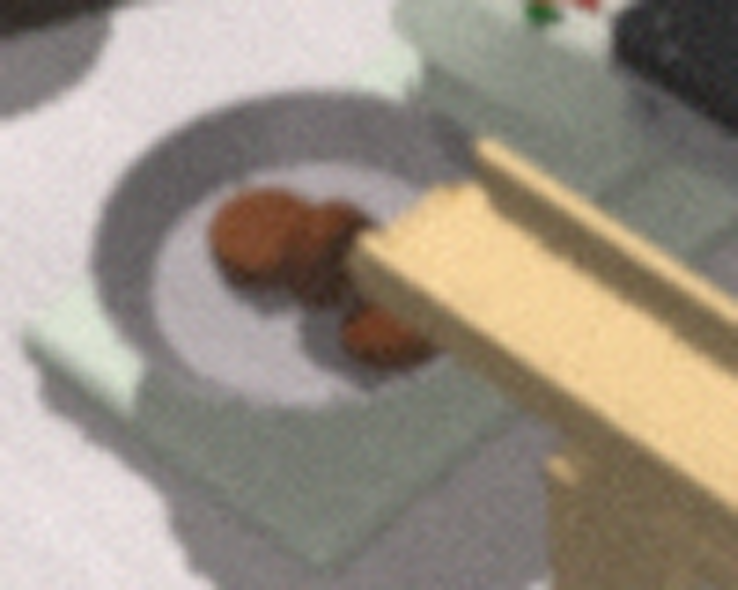

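```bash
python3 -c "
from h import *
for u,v,z in((236.8,205.5,58),(236.8,205.5,66)):
  X=atz('top',u,v,z);print('front edge s,a',(X-M)@U,(X-M)@A)
# pan centre from rim ellipse in top: left rim outer x~197,right? check with rim left edge
for u,v in((185+62/5.37,130+420/5.37),(185+107/5.37,130+420/5.37)):
  X=atz('top',u,v,70);print('rim L',(X-M)@U,(X-M)@A)
p,d=manip.camera('side');E=cloud('side',d)
b=p[:,:,::-1].copy();h=cv2.cvtColor(b,cv2.COLOR_BGR2HSV);m=((h[...,0]<12)&(h[...,1]>130));m[:198]=0;m[212:]=0;m[:,:243]=0;m[:,262:]=0
X=E[m];d=X-M;k=(X[:,2]<90)&(X[:,2]>30);q=np.c_[d@U,d@A,X[:,2]][k]
print(np.c_[np.nonzero(m)][k].shape);
for r in q[np.argsort(q[:,0])][::6]:print(r.round())
for z in (56,64):
  for s in(15,5,-5,-15): print(z,s,proj('side',M*[1,1,0]+s*U+[0,0,z]).round(), proj('side',M*[1,1,0]+s*U-23*A+[0,0,z]).round())
"
```

```text
front edge s,a 33.33010271024193 2.668287540644488
front edge s,a 32.48581803022771 2.016196917660191
rim L 140.3632446178997 3.2194017419509042
rim L 117.85726528978164 1.3905460611130311
(35, 2)
[ -2. -11.  62.]
[  2. -10.  70.]
[  8. -16.  63.]
[ 11. -16.  64.]
[ 16. -11.  64.]
[23. -8. 61.]
56 15 [253. 203.] [247. 208.]
56 5 [256. 205.] [250. 210.]
56 -5 [259. 207.] [253. 212.]
56 -15 [261. 209.] [255. 214.]
64 15 [253. 201.] [247. 206.]
64 5 [256. 203.] [250. 208.]
64 -5 [259. 205.] [252. 210.]
64 -15 [261. 207.] [255. 212.]
```

The third disc's centre is at s≈10, about 50 mm from the pan centre (limit 78 mm). Everything is still and the robot is clear, so I'm handing in.

```bash
python3 -c "
from cell import manip
print(manip.sign_off())"
```

```text
the job is handed in; nothing more can be done
None
```

I folded the flap all the way down and slid three discs into the scale pan one at a time, pressing with about 5–7 N. The job is handed in after about 26 s of the 72 s allowed; no verdict was reported.

| Discs in pan | Pointer (rad) | Weight (g) |
|---|---|---|
| 1 | 0.70 | 30 |
| 2 | 1.43 | 61 |
| 3 | 2.20 | 93 |

**Marker:** I put it at about 2.0 rad (85 g). The pointer therefore ends past it by roughly 8 g, and the third disc was the first to reach it. These angles come from a small, blurry dial image and are good to a few grams.

**Last checks:**
- The pointer reading was steady, and nothing in the pan moved between two pictures about 1 s apart.
- Two discs remain in the lane and the flap is down.
- The arm is clear at z ≈ 254 mm, and I never brought it near the pan, garlic keeper, grater or bowl.

**Less tidy:**
- The second disc stands on edge against the first.
- The third leans on the pan's near wall, partly under the lip. I estimate its centre at about 50 mm from the pan centre, but the rack hid part of it.

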